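Issue rim locks from the flap-covered parts tray through the tipping pan

TASK

Fetch every cupboard lock from the plywood tray: its clear flap springs shut, so hold it open with the hand while you reach behind it. Gather all of them in the level metal pan, then lift the pan's black knob to tip the pan to about 45 degrees (never past 60) so that the locks slide into the plywood box below its lip, and set the pan back level. Leave the tray's flap shut and the glue, screwdriver, tape and slat where they are.

Things in the scene. Friction and masses are not known exactly. Their poses are not given: they have to be found in the camera images.
- tray: fixed plywood tray 170 (x) x 334 (y) mm; origin at the centre of its underside, x away from the flap's hinge (about away from the robot), y along the hinge, z up. Floor top 6 mm up. The locks lie in a pocket x = -30..79, y = -161..161 mm within rims 22 mm high (the near rim is a solid step 55 mm wide). Above the rims there is only the flap
- flap (a joint): opening of the clear flap, rad: 0 = shut, leaning over the locks 43 degrees from upright; 0.75 = upright; 1.4 = stop. A spring (1 to 2 N at the lip) and its weight shut it when let go; it stays open only while something leans on its inside. Lower a hand beyond the lip till the side of its body, not only the fingers, is level with the lip; push the flap open, then go down to a lock
- flap_edge (a point): middle of the free edge of the flap's aluminium lip; shut, it is over tray x = 24 mm, 162 mm above the bench. The lip is 300 mm long, 50 mm wide and 4 mm thick, and flares outward, away from the locks, by 60 degrees from the clear panel
- flap_hinge (a point): middle of the flap's hinge line, at tray x = -40 mm, 30 mm above the bench, parallel to the tray's y. The clear panel is 115 mm from hinge to lip, 4 mm thick
- pan_mid (a point): on the upper face of the pan's floor, 82 mm above the bench when level; x towards the pouring lip, y along the pan's hinge, z out of the floor. Walls at y = -125 and 125 and at x = -77 mm stand 22 mm above the floor; the lip at x = 93 mm is open. Hinge line at x = 70, z = -2 mm. A solid grey base fills the space below
- pan (a joint): tilt of the pan, rad: 0 = level (its stop); grows as the knob end is lifted and the lip goes down; stop at 1.25. A stiff hinge (0.3 N m friction): the empty pan stays where it is left, a loaded one may sink back slowly. Locks begin to slide at about 30 degrees
- pan_knob (a point): centre of the black barrel knob (30 mm across, 30 mm long along y, flat ends) on an upright stem 8 mm thick at the pan's near end: at x = -98, z = 53 mm from pan_mid, 135 mm above the bench when level. It moves on an arc about the pan's hinge and can turn between fingers that pinch its flat ends
- box: fixed open plywood box under the pan's lip, 160 (x) x 290 (y) mm outside, walls 8 mm; origin at the centre of its underside, x away from the pan, y along the pan's hinge. Inside floor 8 mm up; wall tops 50 mm (next to the pan), 90 mm (far), 70 mm (sides)
- lock0_mid (a point): centre of the case of a steel cupboard rim lock (one of up to five alike): case 50 (x) x 28 (y) x 24 (z) mm, a brass bolt stub 14 mm wide sticks out another 8 mm at +x, a brass keyhole disc on top; 120 g. At the start it lies flat in the tray, long axis roughly along the tray's x. Lies at its centre, half-way up
- lock1_mid (a point): centre of the case of a steel cupboard rim lock (one of up to five alike): case 50 (x) x 28 (y) x 24 (z) mm, a brass bolt stub 14 mm wide sticks out another 8 mm at +x, a brass keyhole disc on top; 120 g. At the start it lies flat in the tray, long axis roughly along the tray's x. Lies at its centre, half-way up
- lock2_mid (a point): centre of the case of a steel cupboard rim lock (one of up to five alike): case 50 (x) x 28 (y) x 24 (z) mm, a brass bolt stub 14 mm wide sticks out another 8 mm at +x, a brass keyhole disc on top; 120 g. At the start it lies flat in the tray, long axis roughly along the tray's x. Lies at its centre, half-way up
- lock3_mid (a point): centre of the case of a steel cupboard rim lock (one of up to five alike): case 50 (x) x 28 (y) x 24 (z) mm, a brass bolt stub 14 mm wide sticks out another 8 mm at +x, a brass keyhole disc on top; 120 g. At the start it lies flat in the tray, long axis roughly along the tray's x. Lies at its centre, half-way up
- lock4_mid (a point): centre of the case of a steel cupboard rim lock (one of up to five alike): case 50 (x) x 28 (y) x 24 (z) mm, a brass bolt stub 14 mm wide sticks out another 8 mm at +x, a brass keyhole disc on top; 120 g. At the start it lies flat in the tray, long axis roughly along the tray's x. Lies at its centre, half-way up
- glue: the white glue bottle, 60 mm across and 170 mm tall, standing; origin at the centre of its underside; leave it alone
- driver: a screwdriver lying flat; leave it alone
- tape: a roll of paper tape, 100 mm across and 24 mm high, lying flat; origin at the centre of its underside; leave it alone
- slat: a loose wooden slat 300 x 45 x 12 mm lying flat; leave it alone

How it is judged:
By the outcome, as a careful person would: the job done as asked, in the order asked, and still so for the second after the job is handed in, with the robot touching nothing.
Of lock0, lock1, lock2, lock3, lock4 only 3 to 5 are there at a start; the rules pass over those that are not, and their reading is None.
At some moment in a run one of lock0, lock1, lock2, lock3, lock4 may be knocked a few centimetres aside while the robot is not near it.
Once in a run the grip may slacken for a moment while it holds something.
It also fails if it takes over 210 s, if anything falls off the work surface, if the arm or the gripper's body presses on something with over 40 N, if the wrist force passes 120 N, or if a joint passes its speed limit or range.

ROBOT

A 7-joint arm with a two-finger parallel gripper is mounted at the origin on the work surface. World frame = base frame: x ahead of the robot, y to its left, z up, the work surface at z = 0. Lengths are in m, angles in rad, forces in N, time in s.
With the tool pointing down it reaches from about 0.4 to 0.85 m from the base axis. Payload 6.9 kg.
Tool frame: the origin (TCP) lies midway between the tips of the shut fingers; the grasp point (between the pads) lies 19 mm behind it; z points along the fingers, x is the direction in which the jaws open and shut, and the axes are right-handed (so a half turn about z gives the same grasp; the last joint's range is limited). The gripper opens to 85 mm and grips with 20 to 120 N. Pads are 22 mm wide; open, the fingers measure 114 mm over their backs; the gripper's body (76 mm by 85 mm) begins 54 mm behind the grasp point. The pads swing forward as they close: fully open they stand 13 mm farther back than shut.
Start: joints at [-1.226, 0.507, -0.238, 1.5, 0.126, 1.149, -0.155], TCP at [0.148, 0.607, 0.231] pointing down, gripper open.
Joint ranges: [-3.08, 3.08], [-0.24, 2.05], [-1.43, 1.35], [0, 2.5], [-1.52, 4.66], [0.17, 1.96], [-2.89, 2.89]. Speed limits (rad/s): [2.39, 2.39, 3.14, 3.14, 3.14, 3.14, 3.14].

INTERFACE

Orientations are given as a rotation vector (axis times angle).
In Python, from plant import ctrl gives the robot as it stands.
- The arm moves only by the shell command python3 -m inch 'ROWS' [OPENING] [FORCE]. ROWS is a JSON object of lists of equal length, an entry for each row: "translation": the shift along the tool's x, y, z in units of 40 mm (1.0 is 40 mm), a list of three; "rotation": the turn, a rotation vector about the tool's x, y, z in rad, a list of three. In form: {"translation": [[tx, ty, tz], ...], "rotation": [[ax, ay, az], ...]}. A call has 1 to 8 rows; each row is the pose to reach, as a shift and turn from the pose commanded when the call began, along the tool's axes at that moment; what a row does not reach only later rows make up. A row lasts 1/12 s, in which the tool goes at most 41.7 mm and 7.16 degrees, less where a joint would pass 70% of its speed; a pose out of reach is approached as far as the arm can. A call with a gripper value outside its range is refused whole. OPENING is the gripper's target within -1 to 1 (fully open at 1, half-way at 0, shut at -1), set as the call begins (- or left out, the last holds). The fingers move at their own pace and stop on an object; FORCE is the grip in N (left out, the last holds). Time passes only in rows, so rows that repeat a pose let the fingers close. It gives the time, the measured TCP pose, the force and the opening at its end, in the units of the state.
- ctrl.sense(): the state, without advancing time (a new reading comes with each control period).
- ctrl.capture(name): name is "scene" or "top" or "wrist"; returns a dict with "image" (400x640x3 uint8, blue, green, red), "vfov" (degrees; the focal length in pixels is half the picture's height over the tangent of half this angle, whatever the lens; pixels are square), "cx", "cy" (the principal point, pixels), "position" and "rotation" of the camera in the world. Camera axes: x right, y down, z forward; pixel columns grow to the right and rows downward; lengths in m; the calibration is good to about 2 mm. A picture is of the moment at which its call begins. There is no depth.
- ctrl.sign_off(): hands the job in, once; it reports no verdict.
Trained networks look in a picture, given as the dict that the camera call returned (one of the last four; its "shot" number tells which), for a name from the list of things; names that differ only in an ending like _2 or _b are one class to them, and where a whole thing is asked for, a point or a joint stands for the part that bears it (a point fixed in the world has none). Each returns a list of dicts, best first, with "score" (0 to 1); they miss things now and then, are a little off and sometimes report something else, mostly with a low value. They report only what shows in the picture. A call takes as long as a camera call.
- ctrl.search_frame(thing, picture): "extent" ([centre column, centre row, width, height] as shares, 0 to 1, of the picture: columns of its width, rows of its height, round what is visible of it).
The state is a dict: "t": time; "q": joint angles; "qd": joint speeds; "tau": joint torques, N m; "eef_pos": TCP position; "ee_rot": TCP orientation; "force": force on the tool from outside, world axes, zero at the start; "ft_torque": the same for the moment, N m; "gripper_width": finger opening in m.
Only numpy, scipy, OpenCV 4.12 (cv2) and the standard library are available. Lean on these libraries where they do the work, as an engineer would, in place of code of your own. Each camera call takes 0.05 s, during which the arm holds its last target.

## Working session

There is one attempt and no reset: what is moved stays moved. The work goes in short steps, Python scripts to look and compute and a shell command to move; the robot and the scene stay as the last step left them, time stands still between calls to the robot, and variables do not carry over. Pictures are saved under pics/ and viewed, and the job is handed in when it is done.

```bash
ls -la; mkdir -p pics; cat > h.py <<'E'
import numpy as np, cv2
from plant import ctrl
from scipy.spatial.transform import Rotation as R
def rotm(r):
    r=np.array(r,float)
    if r.shape==(3,3): return r
    if r.size==3: return R.from_rotvec(r).as_matrix()
    return R.from_quat(r).as_matrix()
def cam(p):
    f=200/np.tan(np.radians(p["vfov"])/2)
    return f,np.array(p["position"]),rotm(p["rotation"])
def ray(p,u,v):
    f,c,M=cam(p); d=M@np.array([(u-p["cx"])/f,(v-p["cy"])/f,1.]); return c,d
def at_z(p,u,v,z):
    c,d=ray(p,u,v); return c+d*(z-c[2])/d[2]
def proj(p,X):
    f,c,M=cam(p); x=M.T@(np.array(X)-c); return p["cx"]+f*x[0]/x[2],p["cy"]+f*x[1]/x[2]
E
python3 - <<'E'
from h import *
print(ctrl.sense())
for n in ["scene","top","wrist"]:
    p=ctrl.capture(n); cv2.imwrite(f"pics/{n}0.png",p["image"])
    print(n,p["vfov"],p["cx"],p["cy"],p["position"],p["rotation"],[k for k in p])
E
```

```text
total 12
drwxr-xr-x  3 agent agent 4096 Dec  7 13:56 .
drwxr-xr-x 23 root  root  4096 Dec  7 13:56 ..
drwxr-xr-x  2 agent agent 4096 Dec  7 13:56 pics
{'t': 0.0, 'q': array([-1.2254721 ,  0.50833631, -0.2375311 ,  1.50115005,  0.12570369,
        1.14888555, -0.15480016]), 'qd': array([-0.00025022,  0.00057111, -0.00013807,  0.00101013, -0.00016679,
        0.00012376,  0.00026126]), 'tau': array([-1.42488479e-03, -6.20573401e+01, -2.18724534e+00, -2.49659640e+01,
        1.27082810e-02,  1.19070322e-02,  4.85070245e-05]), 'eef_pos': array([0.14841019, 0.60660211, 0.23042489]), 'ee_rot': array([ 2.47031398e+00,  1.93908341e+00, -2.17654027e-03]), 'force': array([-0.01627737,  0.04019022,  0.5182241 ]), 'ft_torque': array([ 0.04846568, -0.00751948,  0.00682505]), 'gripper_width': 0.0858718332247582}
scene 51.59679728527264 319.8403191321565 206.78389423369967 [1.20445547 0.74787226 1.09869597] [-0.94798109 -2.49006364  1.0606042 ] ['image', 'vfov', 'cx', 'cy', 'position', 'rotation', 'shot']
top 51.09019504738337 325.94621501658867 199.89971423445314 [ 0.45130606 -0.01727734  1.46751967] [-2.20975725  2.16298715 -0.04327085] ['image', 'vfov', 'cx', 'cy', 'position', 'rotation', 'shot']
wrist 67.81131016030344 326.8991402862149 200.55845475194536 [0.07985595 0.62390998 0.37271196] [2.28831382 1.79807536 0.25218029] ['image', 'vfov', 'cx', 'cy', 'position', 'rotation', 'shot']
```

View pics/scene0.png

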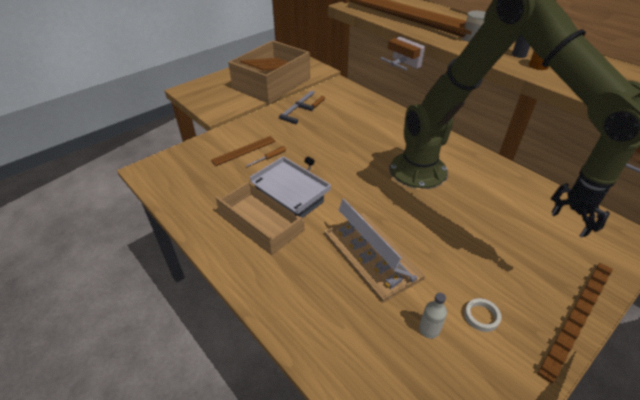

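View pics/top0.png

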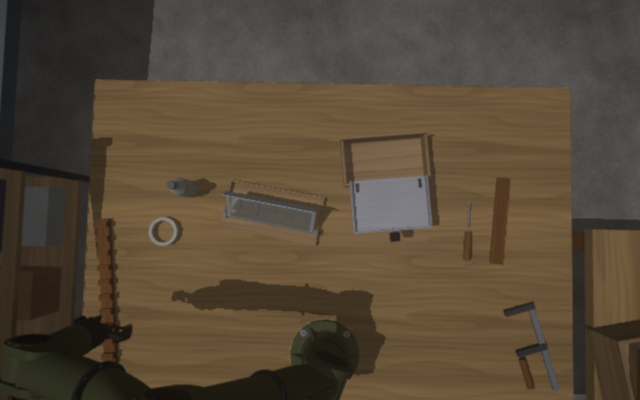

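View pics/wrist0.png

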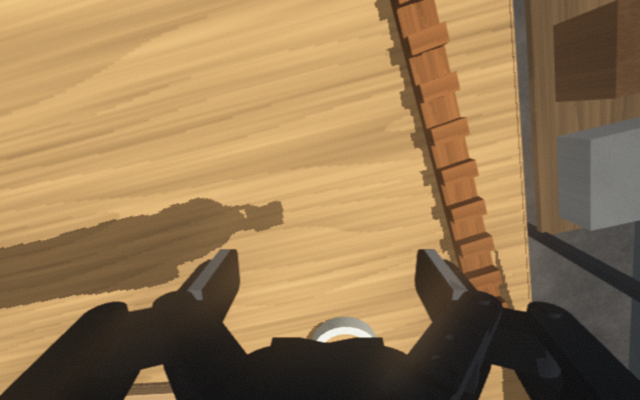

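The scene view shows the tray near (370,250) with the locks behind its flap, the pan at (290,187), the box at (260,215), and the glue and tape at the tray's +y end. The top view has the tray at (275,210), the pan at (392,203) and the knob at (395,237).

```bash
python3 - <<'E'
from h import *
s=ctrl.capture("scene"); t=ctrl.capture("top")
a=cv2.resize(s["image"][180:310,310:440],(780,780)[:2],interpolation=cv2.INTER_CUBIC); a=cv2.resize(s["image"][190:305,310:450],(800,580),interpolation=cv2.INTER_CUBIC)
cv2.imwrite("pics/s1.png",a)
cv2.imwrite("pics/t1.png",cv2.resize(t["image"][165:260,210:340],(800,585),interpolation=cv2.INTER_CUBIC))
cv2.imwrite("pics/t2.png",cv2.resize(t["image"][125:250,330:480],(720,600),interpolation=cv2.INTER_CUBIC))
for nm,p in (("scene",s),("top",t)):
  for th in ["tray","flap","pan_mid","pan_knob","box","lock0_mid","glue","driver","tape","slat"]:
    for d in ctrl.search_frame(th,p)[:6]:
      e=d["extent"]; print(nm,th,round(d["score"],2),[round(e[0]*640,1),round(e[1]*400,1),round(e[2]*640,1),round(e[3]*400,1)])
E
```

```text
scene tray 0.57 [371.6, 249.4, 100.7, 100.9]
scene flap 0.82 [376.4, 238.0, 74.0, 77.9]
scene flap 0.63 [347.3, 229.6, 15.5, 14.7]
scene flap 0.57 [482.4, 316.2, 43.0, 35.1]
scene pan_mid 0.63 [290.4, 185.8, 82.2, 56.4]
scene pan_knob 0.69 [288.9, 183.4, 76.2, 55.9]
scene box 0.63 [258.6, 218.6, 86.9, 72.0]
scene lock0_mid 0.54 [345.2, 232.0, 13.8, 10.9]
scene driver 0.43 [274.2, 151.2, 22.2, 11.2]
scene tape 0.89 [483.8, 313.2, 38.3, 34.3]
scene slat 0.75 [239.2, 152.4, 64.9, 30.4]
top tray 0.61 [272.5, 211.8, 104.0, 64.6]
top flap 0.57 [269.9, 210.8, 96.8, 44.9]
top pan_mid 0.71 [394.0, 206.5, 79.8, 62.8]
top pan_knob 0.89 [391.2, 207.6, 82.8, 66.3]
top box 0.96 [382.7, 159.8, 88.3, 56.1]
top box 0.74 [271.9, 212.7, 101.4, 66.0]
top box 0.17 [391.1, 206.1, 84.6, 63.2]
top lock0_mid 0.61 [500.7, 223.0, 21.9, 85.4]
top lock0_mid 0.45 [162.2, 230.2, 35.4, 28.7]
top glue 0.66 [179.8, 188.1, 31.6, 17.0]
top driver 0.79 [467.8, 232.2, 7.8, 54.6]
top tape 0.87 [162.9, 231.5, 35.7, 27.4]
top slat 0.79 [500.0, 221.6, 19.4, 86.3]
```

View pics/s1.png

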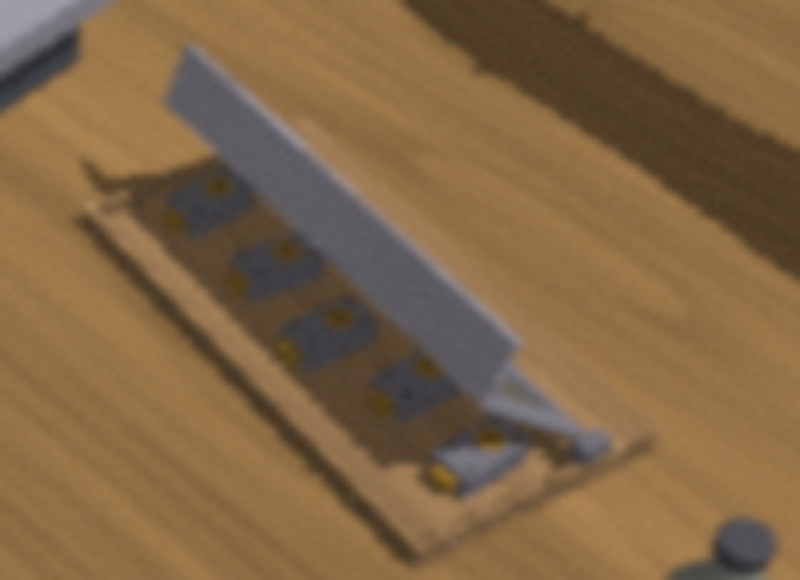

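View pics/t1.png

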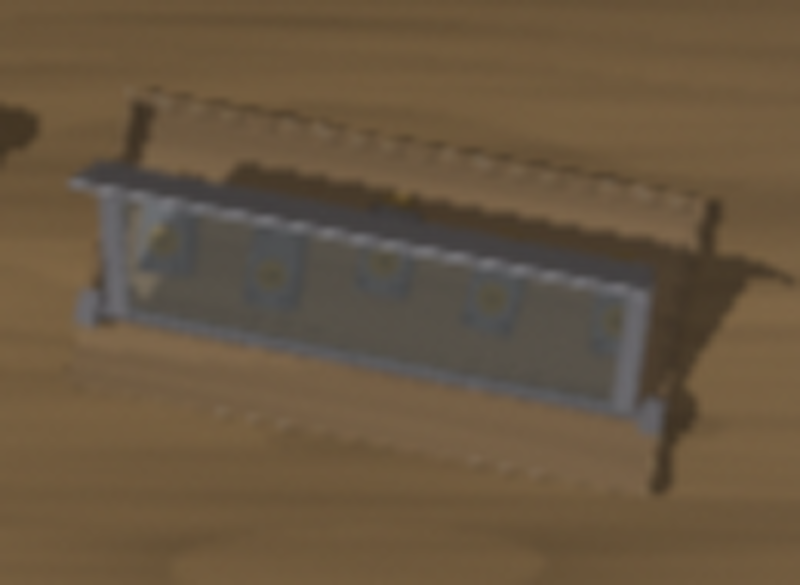

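View pics/t2.png

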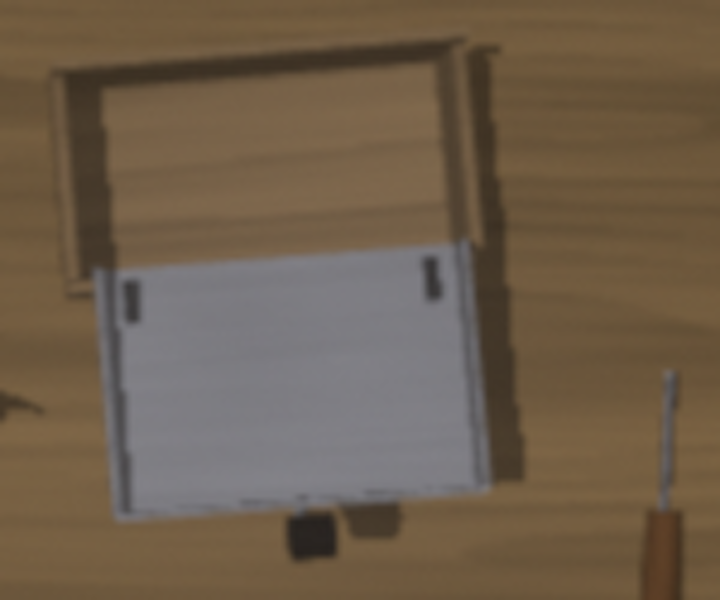

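```bash
cat > fit.py <<'E'
from h import *
from scipy.optimize import least_squares
def fit(obs,x0):
    # obs: list of (picture, local xyz, uv)
    def res(q):
        c,s=np.cos(q[2]),np.sin(q[2]); o=[]
        for p,l,uv in obs:
            X=[q[0]+c*l[0]-s*l[1],q[1]+s*l[0]+c*l[1],l[2]]
            o+=list(np.array(proj(p,X))-uv)
        return o
    r=least_squares(res,x0); return r.x,np.round(res(r.x),1)
E
python3 - <<'E'
from fit import *
s=ctrl.capture("scene"); t=ctrl.capture("top")
T=lambda u,v:np.array([210+u/6.154,165+v/6.154-.0])
S=lambda u,v:np.array([310+u/5.714,190+v/5.043])
obs=[(t,(.085,.167,.022),T(135,92)),(t,(.085,-.167,.022),T(715,205)),(t,(-.085,.167,.022),T(75,385)),(t,(-.085,-.167,.022),T(660,490))]
obs2=[(s,(.085,-.167,.022),S(88,205)),(s,(.085,.167,.022),S(415,548)),(s,(-.085,.167,.022),S(652,435))]
for o in (obs,obs2,obs+obs2):
    q,r=fit(o,[.55,.15,-.15]); print(q,r)
P=lambda u,v:np.array([330+u/4.8,125+v/4.8])
pob=[(t,(.093,.127,.082),P(95,268)),(t,(.093,-.127,.082),P(468,242)),(t,(-.079,.127,.104),P(117,520)),(t,(-.079,-.127,.104),P(490,488)),(t,(-.098,0,.135),P(312,537))]
print("pan",fit(pob,[.55,-.2,0.05]))
b=[(t,(.08,.145,.09),P(52,72)),(t,(.08,-.145,.09),P(463,40)),(t,(-.08,.145,.07),P(68,296)),]
print("box",fit(b,[.7,-.2,0.05]))
print("glue cap", at_z(t,176,186,.17))
for d in ctrl.search_frame("tape",t)[:1]:
  e=d["extent"];print("tape",at_z(t,e[0]*640,e[1]*400,.012))
print("slat",at_z(t,500,222,.012),"driver",at_z(t,468,232,.012))
# aruco-free: locks in top
for u,v in [(163,242),(270,275),(385,265),(492,298),(610,322)]:
    print("disc",at_z(t,*T(u,v),.03))
for u,v in [(218,187),(288,250),(340,318),(428,367),(490,438)]:
    print("disc scene",at_z(s,*S(u,v),.03))
for u,v in [(172,222),(237,283),(288,352),(378,404),(441,478)]:
    print("bolt scene",at_z(s,*S(u,v),.018))
E
```

```text
[ 0.48251239  0.18303481 -0.16398021] [-0.  -0.3  0.  -1.   0.1  0.2 -0.1  1.1]
[ 0.48123728  0.19035609 -0.18736607] [-0.4 -0.5 -0.5  0.6  0.9 -0.4]
[ 0.48210536  0.1859886  -0.16991495] [-0.7 -0.4 -0.7 -0.6 -0.8 -0.  -1.2  1.5 -1.9 -0.5 -0.7 -0.2 -0.  -1.8]
pan (array([ 0.51043635, -0.20957892,  0.09269465]), array([ 0.3,  0.2, -1. ,  0.1, -0.1, -0.4,  0.5,  0.7,  0.3, -0.5]))
box (array([ 0.66251228, -0.19082794,  0.09324168]), array([-0.6, -0.7,  1.1, -0.4, -0.5,  1.1]))
glue cap [0.55558372 0.47273637 0.17      ]
tape [0.415633   0.57100826 0.012     ]
slat [ 0.46671045 -0.5972882   0.012     ] driver [ 0.42983537 -0.48745015  0.012     ]
disc [0.50776314 0.31327766 0.03      ]
disc [0.49055323 0.25258472 0.03      ]
disc [0.49752358 0.18826114 0.03      ]
disc [0.48035669 0.12783531 0.03      ]
disc [0.4683844  0.06154481 0.03      ]
disc scene [0.46764577 0.05953643 0.03      ]
disc scene [0.47748489 0.12968417 0.03      ]
disc scene [0.49771003 0.19181021 0.03      ]
disc scene [0.49006718 0.25347825 0.03      ]
disc scene [0.50655226 0.31414343 0.03      ]
bolt scene [0.50392515 0.05687198 0.018     ]
bolt scene [0.51341911 0.12329098 0.018     ]
bolt scene [0.53328948 0.18539803 0.018     ]
bolt scene [0.52566924 0.24925911 0.018     ]
bolt scene [0.54207385 0.31150948 0.018     ]
```

```bash
cat > go.py <<'E'
# usage: python3 go.py x y z heading_deg_of_tool_x  -> rows values (tool vertical)
import sys
from h import *
TR=(0.4818,0.186,-0.168); PAN=(0.5104,-0.2096,0.093)
def loc2w(o,x,y): 
    c,s=np.cos(o[2]),np.sin(o[2]); return np.array([o[0]+c*x-s*y,o[1]+s*x+c*y])
def w2loc(o,X):
    c,s=np.cos(o[2]),np.sin(o[2]); d=np.array(X[:2])-o[:2]; return np.array([c*d[0]+s*d[1],-s*d[0]+c*d[1]])
def plan(P,head=None):
    st=ctrl.sense(); M=rotm(st["ee_rot"]); t=M.T@(np.array(P)-st["eef_pos"])
    if head is not None:
        h=np.radians(head); x=np.array([np.cos(h),np.sin(h),0]); z=np.array([0,0,-1.]); G=np.stack([x,np.cross(z,x),z],1)
        r=R.from_matrix(M.T@G).as_rotvec()
    else: r=np.zeros(3)
    print("trans",np.round(t/.04,2),"rot",np.round(r,3),"rows",round(max(np.linalg.norm(t)/.0417,np.degrees(np.linalg.norm(r))/7.16),1))
def stt():
    st=ctrl.sense(); M=rotm(st["ee_rot"])
    print("t",round(st["t"],2),"tcp",np.round(st["eef_pos"],4),"head",round(np.degrees(np.arctan2(M[1,0],M[0,0])),1),"z",np.round(M[:,2],3),"F",np.round(st["force"],1),"w",round(st["gripper_width"],4),"q",np.round(st["q"],2))
if __name__=="__main__":
    a=sys.argv[1:]
    stt()
    if a:
        if a[0] in "TP":
            o=TR if a[0]=="T" else PAN
            w=loc2w(o,float(a[1]),float(a[2])); P=[w[0],w[1],float(a[3])]; h=-90+np.degrees(o[2]); 
            if len(a)>4: h+=float(a[4])
        else: P=list(map(float,a[:3])); h=float(a[3]) if len(a)>3 else None
        print(np.round(P,4),h); plan(P,h)
E
python3 - <<'E'
from go import *
for b,d in [((.5039,.0569),(.468,.0605)),((.5134,.1233),(.479,.1287)),((.5333,.1854),(.4976,.190)),((.5257,.2493),(.4903,.253)),((.5421,.3115),(.507,.3137))]:
    print(w2loc(TR,b),w2loc(TR,d))
E
python3 go.py T 0.11 0.13 0.25
```

```text
[ 0.04337578 -0.12358706] [ 0.00737925 -0.12604062]
[ 0.04163923 -0.05653339] [ 0.0068206  -0.05696147]
[0.05087527 0.00801981] [0.01490871 0.00658562]
[0.03269749 0.06974937] [-0.0028228   0.06747801]
[0.03846609 0.13381592] [0.00349239 0.13011585]
t 1.4 tcp [0.1485 0.6071 0.2313] head 76.3 z [-0. -0. -1.] F [0.8 0.  0.2] w 0.0856 q [-1.23  0.51 -0.24  1.5   0.13  1.15 -0.15]
[0.612  0.2958 0.25  ] -99.62569095819784
trans [-4.81 13.11 -0.47] rot [0.   0.   3.07] rows 24.6
```

```bash
python3 -m inch '{"translation":[[-0.2,0.5,-0.1],[-0.4,1.1,-0.3],[-0.6,1.6,-0.5],[-0.8,2.2,-0.7],[-1.0,2.7,-0.8],[-1.2,3.3,-0.9],[-1.4,3.8,-1.0],[-1.6,4.4,-1.0]],"rotation":[[0,0,0.12],[0,0,0.24],[0,0,0.36],[0,0,0.48],[0,0,0.6],[0,0,0.72],[0,0,0.84],[0,0,0.96]]}' 0.2 80; python3 go.py T 0.11 0.13 0.27
```

```text
t: 2.07
eef_pos: [0.3046, 0.503, 0.2723]
ee_rot: [-3.088, -0.571, -0.001]
force: [-0.1, -1.0, -0.4]
gripper_width: 0.0514
t 2.07 tcp [0.3046 0.503  0.2723] head 21.0 z [ 0.     0.002 -1.   ] F [-0.1 -1.  -0.4] w 0.0514 q [-1.08  0.41  0.03  1.54 -0.01  1.19 -0.69]
[0.612  0.2958 0.27  ] -99.62569095819784
trans [5.32 7.59 0.05] rot [-2.000e-03  1.000e-03  2.105e+00] rows 16.8
```

```bash
python3 -m inch '{"translation":[[0.3,0.5,0],[0.7,1.0,0],[1.0,1.4,0],[1.4,1.9,0],[1.7,2.4,0],[2.0,2.9,0],[2.4,3.4,0],[2.7,3.8,0]],"rotation":[[0,0,0.12],[0,0,0.24],[0,0,0.36],[0,0,0.48],[0,0,0.6],[0,0,0.72],[0,0,0.84],[0,0,0.96]]}' ; python3 go.py T 0.11 0.13 0.27
```

```text
t: 2.73
eef_pos: [0.4616, 0.3992, 0.2715]
ee_rot: [3.003, -0.922, 0.001]
force: [-0.1, -0.0, -0.9]
gripper_width: 0.0512
t 2.73 tcp [0.4616 0.3992 0.2715] head -34.1 z [ 0.001 -0.    -1.   ] F [-0.1 -0.  -0.9] w 0.0512 q [-0.93  0.47  0.29  1.48 -0.14  1.22 -1.22]
[0.612  0.2958 0.27  ] -99.62569095819784
trans [4.56 0.03 0.04] rot [-1.000e-03 -1.000e-03  1.143e+00] rows 9.1
```

```bash
python3 -m inch '{"translation":[[0.6,0,0],[1.2,0,0],[1.8,0,0],[2.4,0,0],[3.0,0,0],[3.6,0.1,0],[4.2,0.1,0],[4.6,0.1,0]],"rotation":[[0,0,0.12],[0,0,0.24],[0,0,0.36],[0,0,0.48],[0,0,0.6],[0,0,0.72],[0,0,0.84],[0,0,0.96]]}' ; python3 go.py T 0.11 0.13 0.27
```

```text
t: 3.4
eef_pos: [0.6125, 0.2929, 0.2713]
ee_rot: [2.237, -2.206, 0.002]
force: [-0.9, -0.7, 0.5]
gripper_width: 0.0513
t 3.4 tcp [0.6125 0.2929 0.2713] head -89.2 z [ 0.001 -0.001 -1.   ] F [-0.9 -0.7  0.5] w 0.0513 q [-0.76  0.62  0.54  1.28 -0.31  1.33 -1.79]
[0.612  0.2958 0.27  ] -99.62569095819784
trans [-0.07  0.01  0.03] rot [-0.001 -0.001  0.182] rows 1.5
```

```bash
python3 -m inch '{"translation":[[0,0,0],[0,0,0],[0,0,0]],"rotation":[[0,0,0.1],[0,0,0.18],[0,0,0.18]]}' ; python3 - <<'E'
from go import *
stt()
p=ctrl.capture("wrist"); cv2.imwrite("pics/w1.png",p["image"])
for th in ["lock0_mid","flap"]:
  for d in ctrl.search_frame(th,p)[:7]:
      e=d["extent"]; u=[e[0]*640,e[1]*400]; print(th,round(d["score"],2),np.round(u+[e[2]*640,e[3]*400],0), np.round(w2loc(TR,at_z(p,*u,.025)),3))
E
```

```text
t: 3.65
eef_pos: [0.6109, 0.295, 0.2709]
ee_rot: [2.034, -2.394, -0.0]
force: [0.3, -0.1, -0.0]
gripper_width: 0.0515
t 3.65 tcp [0.6109 0.295  0.2709] head -99.3 z [-0. -0. -1.] F [ 0.3 -0.1 -0. ] w 0.0515 q [-0.79  0.62  0.59  1.28 -0.34  1.34 -1.94]
lock0_mid 0.67 [506. 230.  29.  31.] [ 0.027 -0.121]
flap 0.61 [456. 265. 312.  41.] [-0.029 -0.059]
```

View pics/w1.png

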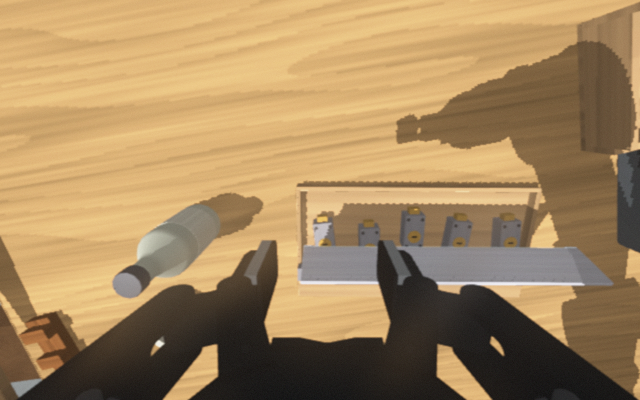

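The wrist view shows the tray's far rim from (300,187) to (538,187), the aluminium lip at y≈265, and five locks with bolts pointing away at about (322,220), (368,225), (413,212), (458,217) and (508,217). Glue bottle at left.

```bash
python3 - <<'E'
from go import *
p=ctrl.capture("wrist")
cv2.imwrite("pics/w2.png",cv2.resize(p["image"][170:300,290:620],(792,312),interpolation=cv2.INTER_CUBIC))
for n,X in {"farL":(.085,.167,.022),"farR":(.085,-.167,.022),"lipL":(.024,.15,.162),"lipR":(.024,-.15,.162)}.items():
    w=loc2w(TR,X[0],X[1]); print(n,np.round(proj(p,[w[0],w[1],X[2]]),1))
E
```

```text
farL [299.2 186.5]
farR [545.9 189.9]
lipL [304.5 282.7]
lipR [617.7 286.7]
```

View pics/w2.png

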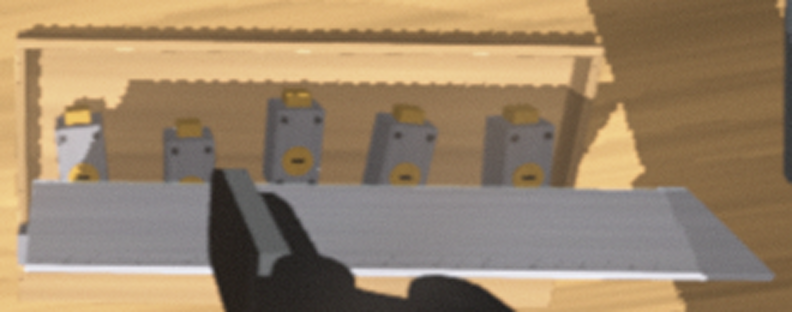

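```bash
python3 - <<'E'
from fit import *
from go import w2loc
p=ctrl.capture("wrist")
W=lambda u,v:np.array([290+u/2.4,170+v/2.4])
obs=[(p,(.085,.167,.022),W(18,36)),(p,(.085,-.167,.022),W(603,40)),(p,(.024,.15,.162),W(22,266)),(p,(.024,-.15,.162),W(773,278)),(p,(.0384,.15,.114),W(34,182)),(p,(.0384,-.15,.114),W(686,188))]
q,r=fit(obs,[.48,.186,-.168]); print(q,r)
# locks: bolt-side top edge corners (z=.030) of case
for n,L,Rr,b in [("A",(57,124),(100,122),(78,108)),("B",(165,131),(212,130),(188,120)),("C",(266,102),(322,100),(297,90)),("D",(376,118),(435,124),(408,104)),("E",(487,119),(552,122),(520,105))]:
    l=at_z(p,*W(*L),.030); rr=at_z(p,*W(*Rr),.030); a=w2loc(q,l);c=w2loc(q,rr)
    d=a-c; m=(a+c)/2; print(n,np.round(a,4),np.round(c,4),"w",round(np.linalg.norm(d),4),"dir",round(np.degrees(np.arctan2(-d[0],d[1])),1),"ctr",np.round(m-[.025,0],4))
E
```

```text
[ 0.48460544  0.19063367 -0.16754454] [-2.1  0.   1.3  1.6  0.1  0.   1.  -1.2 -1.1 -0.1  0.5  0.8]
A [0.0358 0.1419] [0.0373 0.1174] w 0.0245 dir 3.6 ctr [0.0116 0.1296]
B [0.0324 0.0801] [0.0334 0.0533] w 0.0268 dir 2.1 ctr [0.0079 0.0667]
C [0.0506 0.0238] [ 0.0522 -0.0077] w 0.0315 dir 2.9 ctr [0.0264 0.0081]
D [ 0.0419 -0.0395] [ 0.0387 -0.0736] w 0.0342 dir -5.3 ctr [ 0.0153 -0.0565]
E [ 0.0421 -0.1027] [ 0.0408 -0.14  ] w 0.0373 dir -2.0 ctr [ 0.0165 -0.1213]
```

```bash
sed -i 's/^TR=.*; PAN/TR=(0.4846,0.1906,-0.1675); PAN/' go.py; python3 go.py T 0.115 0.130 0.045
```

```text
t 3.9 tcp [0.6105 0.2954 0.2714] head -98.9 z [-0.  0. -1.] F [-0.2  0.9  0.6] w 0.0513 q [-0.79  0.62  0.58  1.28 -0.34  1.34 -1.94]
[0.6197 0.2996 0.045 ] -99.5970430684413
trans [-0.14 -0.21  5.66] rot [0.    0.    0.012] rows 5.4
```

```bash
python3 -m inch '{"translation":[[-0.1,-0.2,1],[-0.1,-0.2,2],[-0.1,-0.2,3],[-0.1,-0.2,4],[-0.1,-0.2,5],[-0.1,-0.2,5.6],[-0.1,-0.2,5.6]],"rotation":[[0,0,0],[0,0,0],[0,0,0],[0,0,0],[0,0,0],[0,0,0.01],[0,0,0.01]]}' 0.1; python3 - <<'E'
from go import *
stt()
p=ctrl.capture("wrist"); cv2.imwrite("pics/w3.png",p["image"])
E
python3 go.py T 0.0115 0.130 0.045
```

```text
t: 4.48
eef_pos: [0.6154, 0.2972, 0.0412]
ee_rot: [2.022, -2.392, -0.005]
force: [-0.7, 0.4, -0.2]
gripper_width: 0.047
t 4.48 tcp [0.6154 0.2972 0.0412] head -99.6 z [-0.009 -0.004 -1.   ] F [-0.7  0.4 -0.2] w 0.047 q [-0.75  0.83  0.49  1.54 -0.46  0.9  -1.84]
t 4.53 tcp [0.6174 0.2975 0.0447] head -99.6 z [-0.005 -0.002 -1.   ] F [0.2 0.5 0.8] w 0.0467 q [-0.75  0.83  0.49  1.54 -0.46  0.9  -1.84]
[0.5176 0.3169 0.045 ] -99.5970430684413
trans [-0.06  2.54  0.  ] rot [ 0.005 -0.003  0.001] rows 2.4
```

View pics/w3.png

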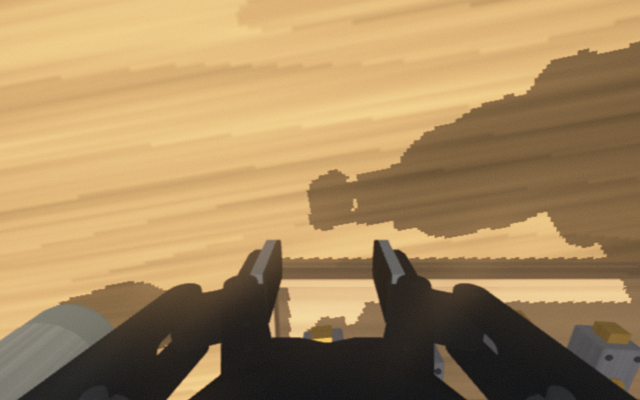

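Lock A's bolt shows at (322,333), centred between the fingers, and the far rim is at row 270. Next I push the flap open.

```bash
python3 -m inch '{"translation":[[0,0.3,0],[0,0.6,0],[0,0.9,0],[0,1.3,0],[0,1.6,0],[-0.1,2.0,0],[-0.1,2.3,0],[-0.1,2.5,0]],"rotation":[[0,0,0],[0,0,0],[0,0,0],[0,0,0],[0,0,0],[0,0,0],[0,0,0],[0,0,0]]}'; python3 - <<'E'
from go import *
p=ctrl.capture("wrist"); cv2.imwrite("pics/w4.png",p["image"]); 
s=ctrl.capture("scene"); cv2.imwrite("pics/s4.png",cv2.resize(s["image"][170:310,310:470],(800,700))[:600])
E
python3 go.py T 0.0115 0.130 0.008
```

```text
t: 5.2
eef_pos: [0.5236, 0.32, 0.0511]
ee_rot: [-2.024, 2.393, -0.002]
force: [5.1, -0.1, 8.0]
gripper_width: 0.0471
t 5.3 tcp [0.5226 0.3199 0.0504] head -99.5 z [ 0.004  0.003 -1.   ] F [2.2 0.9 2.8] w 0.0467 q [-0.89  0.73  0.5   1.76 -0.47  0.77 -1.89]
[0.5176 0.3169 0.008 ] -99.5970430684413
trans [0.1  0.12 1.06] rot [-0.004  0.004  0.001] rows 1.0
```

View pics/w4.png

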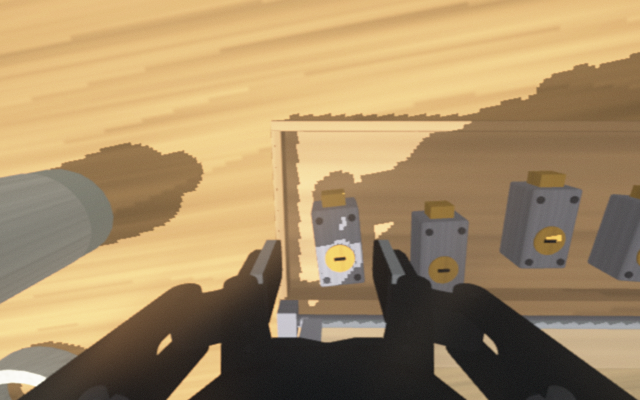

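View pics/s4.png

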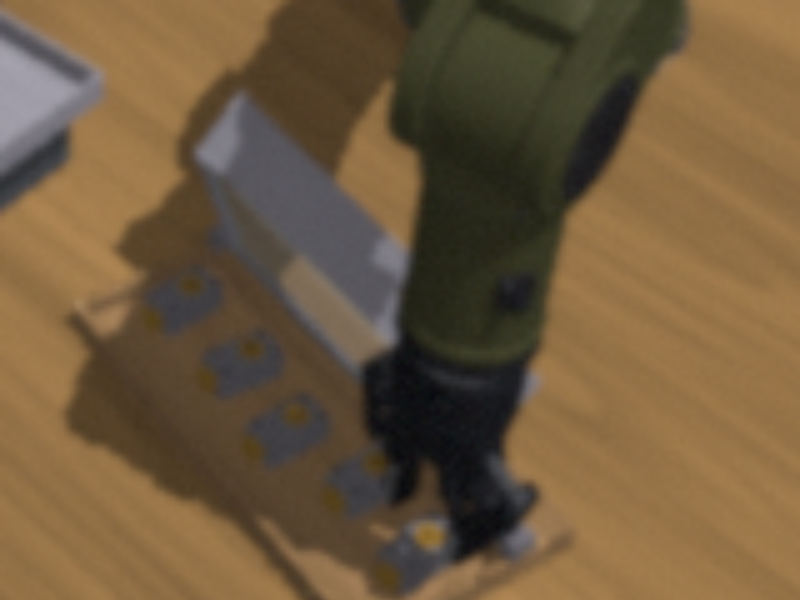

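The flap is held open and lock A shows at (338,243) with all four screws visible. B, C and D follow at (440,248), (543,225) and (630,235).

```bash
python3 - <<'E'
from go import *
p=ctrl.capture("wrist")
stt()
cv2.imwrite("pics/w5.png",cv2.resize(p["image"][170:310,290:640],(800,320),interpolation=cv2.INTER_CUBIC))
def c(n,pts):
    q=np.array([w2loc(TR,at_z(p,u,v,.030)) for u,v in pts]); m=q.mean(0); d=(q[0]+q[1]-q[2]-q[3])/2
    print(n,np.round(m,4),"len",np.round(np.linalg.norm(d),4),"wid",round(np.linalg.norm(q[0]-q[1]),4),"ang",round(np.degrees(np.arctan2(d[1],d[0])),1))
# screw positions fl fr bl br
c("A",[(318,219),(352,216),(324,281),(358,277)])
c("B",[(419,224),(459,220),(423,286),(461,284)])
c("C",[(519,200),(571,199),(516,262),(563,262)])
E
python3 go.py T 0.0115 0.130 0.008
```

```text
t 5.35 tcp [0.5231 0.3196 0.05  ] head -99.6 z [ 0.004  0.003 -1.   ] F [3.2 1.1 3.2] w 0.0469 q [-0.89  0.73  0.5   1.76 -0.47  0.77 -1.89]
A [0.0086 0.1276] len 0.0401 wid 0.0197 ang 5.8
B [0.0054 0.0663] len 0.0417 wid 0.023 ang 8.5
C [0.0202 0.0086] len 0.0393 wid 0.0292 ang 6.6
t 5.35 tcp [0.5231 0.3196 0.05  ] head -99.6 z [ 0.004  0.003 -1.   ] F [3.2 1.1 3.2] w 0.0469 q [-0.89  0.73  0.5   1.76 -0.47  0.77 -1.89]
[0.5176 0.3169 0.008 ] -99.5970430684413
trans [0.09 0.13 1.05] rot [-0.004  0.004  0.   ] rows 1.0
```

View pics/w5.png

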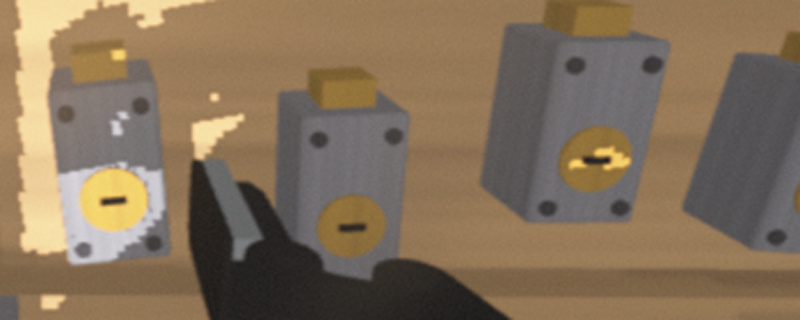

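```bash
python3 go.py T 0.010 0.1285 0.008 3
```

```text
t 5.35 tcp [0.5231 0.3196 0.05  ] head -99.6 z [ 0.004  0.003 -1.   ] F [3.2 1.1 3.2] w 0.0469 q [-0.89  0.73  0.5   1.76 -0.47  0.77 -1.89]
[0.5159 0.3156 0.008 ] -96.5970430684413
trans [0.13 0.17 1.05] rot [-0.004  0.003 -0.052] rows 1.0
```

```bash
python3 -m inch '{"translation":[[0,0,0.3],[0.05,0.05,0.6],[0.05,0.05,0.9],[0.05,0.05,0.95],[0.05,0.05,0.95]],"rotation":[[0,0,-0.02],[0,0,-0.05],[0,0,-0.05],[0,0,-0.05],[0,0,-0.05]]}'; python3 go.py T 0.010 0.1285 0.008 3;  python3 - <<'E'
from go import *
p=ctrl.capture("wrist"); cv2.imwrite("pics/w6.png",p["image"]); stt()
E
```

```text
t: 5.77
eef_pos: [0.5221, 0.3163, 0.0127]
ee_rot: [-2.081, 2.347, -0.002]
force: [-0.8, -4.2, 20.2]
gripper_width: 0.0475
t 5.77 tcp [0.5221 0.3163 0.0127] head -96.9 z [ 0.004  0.002 -1.   ] F [-0.8 -4.2 20.2] w 0.0475 q [-0.85  0.77  0.45  1.79 -0.5   0.69 -1.82]
[0.5159 0.3156 0.008 ] -96.5970430684413
trans [0.03 0.15 0.12] rot [-0.004  0.003 -0.005] rows 0.2
t 5.82 tcp [0.5221 0.3163 0.0127] head -96.9 z [ 0.005  0.002 -1.   ] F [-0.6 -4.5 20.9] w 0.0472 q [-0.85  0.77  0.45  1.79 -0.5   0.69 -1.82]
```

View pics/w6.png

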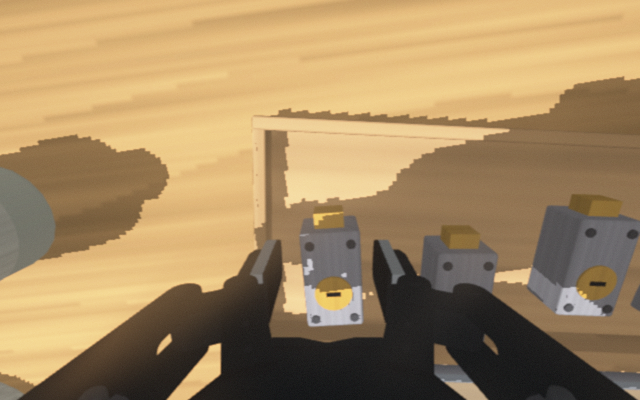

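The left finger is close to the side rim (image column ~270), and the 20 N up-force fits it standing on that rim. I'll raise, narrow the opening and shift toward -y.

```bash
python3 -m inch '{"translation":[[0,0,-0.4],[0.12,0,-0.5],[0.12,0,-0.5],[0.12,0,-0.5]],"rotation":[[0,0,0],[0,0,0],[0,0,0],[0,0,0]]}' -0.1 80; python3 go.py T 0.010 0.1245 0.008 3;  python3 - <<'E'
from go import *
stt(); print(w2loc(TR,ctrl.sense()["eef_pos"]))
E
```

```text
t: 6.15
eef_pos: [0.5194, 0.3114, 0.0298]
ee_rot: [-2.084, 2.349, -0.001]
force: [2.2, -0.8, 4.9]
gripper_width: 0.0387
t 6.15 tcp [0.5194 0.3114 0.0298] head -96.8 z [ 0.001  0.    -1.   ] F [ 2.2 -0.8  4.9] w 0.0387 q [-0.86  0.74  0.47  1.79 -0.48  0.72 -1.82]
[0.5152 0.3117 0.008 ] -96.5970430684413
trans [0.01 0.11 0.55] rot [-0.001  0.    -0.004] rows 0.5
t 6.15 tcp [0.5194 0.3114 0.0298] head -96.8 z [ 0.001  0.    -1.   ] F [ 2.2 -0.8  4.9] w 0.0387 q [-0.86  0.74  0.47  1.79 -0.48  0.72 -1.82]
[0.01421014 0.12493709]
```

```bash
python3 -m inch '{"translation":[[0,0,0.2],[0,0,0.35],[0,0,0.45],[0,0,0.45]],"rotation":[[0,0,0],[0,0,0],[0,0,0],[0,0,0]]}'; python3 - <<'E'
from go import *
p=ctrl.capture("wrist"); cv2.imwrite("pics/w7.png",p["image"]); stt(); print(w2loc(TR,ctrl.sense()["eef_pos"]))
E
```

```text
t: 6.48
eef_pos: [0.5178, 0.3118, 0.0098]
ee_rot: [2.085, -2.347, -0.001]
force: [1.7, -0.2, -2.1]
gripper_width: 0.0382
t 6.53 tcp [0.5177 0.3118 0.0101] head -96.8 z [-0.002 -0.001 -1.   ] F [ 1.6  0.  -0.4] w 0.0386 q [-0.85  0.77  0.45  1.8  -0.49  0.69 -1.81]
[0.01243549 0.12500725]
```

View pics/w7.png

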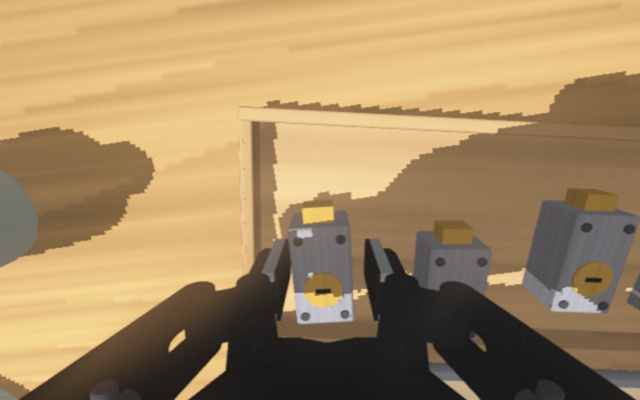

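Lock A at (322,280) now sits between the pads with no contact force, so I close.

```bash
python3 -m inch '{"translation":[[0,0,0],[0,0,0],[0,0,0],[0,0,0],[0,0,0]],"rotation":[[0,0,0],[0,0,0],[0,0,0],[0,0,0],[0,0,0]]}' -1 80; python3 -m inch '{"translation":[[0,0,-0.3],[0,0,-0.6],[0,0,-0.9],[0,0,-1.1],[0,0,-1.1]],"rotation":[[0,0,0],[0,0,0],[0,0,0],[0,0,0],[0,0,0]]}'; python3 go.py T 0.12 0.122 0.052
```

```text
t: 6.95
eef_pos: [0.5184, 0.312, 0.0112]
ee_rot: [2.086, -2.349, 0.0]
force: [1.6, -0.7, -1.6]
gripper_width: 0.0262
t: 7.37
eef_pos: [0.5201, 0.3126, 0.0582]
ee_rot: [-2.083, 2.346, -0.002]
force: [3.6, 0.2, -0.6]
gripper_width: 0.0264
t 7.37 tcp [0.5201 0.3126 0.0582] head -96.8 z [ 0.004  0.002 -1.   ] F [ 3.6  0.2 -0.6] w 0.0264 q [-0.88  0.71  0.49  1.77 -0.45  0.78 -1.84]
[0.6233 0.2909 0.052 ] -99.5970430684413
trans [ 0.24 -2.62  0.16] rot [-0.004  0.003  0.049] rows 2.5
```

```bash
python3 -m inch '{"translation":[[0,-0.4,0],[0.1,-0.8,0],[0.1,-1.2,0],[0.2,-1.6,0],[0.2,-2.0,0],[0.2,-2.4,0],[0.2,-2.7,0],[0.2,-2.7,0]],"rotation":[[0,0,0],[0,0,0],[0,0,0],[0,0,0],[0,0,0],[0,0,0],[0,0,0],[0,0,0]]}';python3 - <<'E'
from go import *
p=ctrl.capture("wrist"); cv2.imwrite("pics/w8.png",p["image"]); s=ctrl.capture("scene"); cv2.imwrite("pics/s8.png",cv2.resize(s["image"][170:310,310:470],(800,700))[:600])
E
python3 go.py P -0.02 0.08 0.20
```

```text
t: 8.03
eef_pos: [0.6266, 0.2903, 0.0551]
ee_rot: [-2.085, 2.35, -0.002]
force: [0.3, -0.4, -0.8]
gripper_width: 0.0263
t 8.13 tcp [0.6241 0.2913 0.0548] head -96.8 z [-0.002 -0.    -1.   ] F [-0.2 -0.1 -0.7] w 0.0263 q [-0.73  0.81  0.48  1.52 -0.44  0.92 -1.79]
[ 0.4831 -0.1318  0.2   ] -84.67149250528334
trans [10.92  2.26 -3.62] rot [ 0.002 -0.    -0.211] rows 11.2
```

View pics/w8.png

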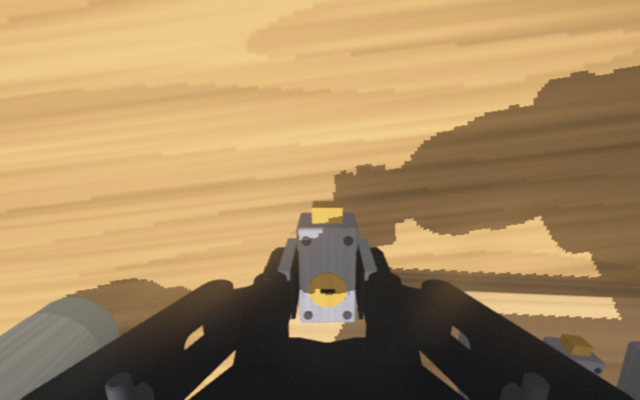

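View pics/s8.png

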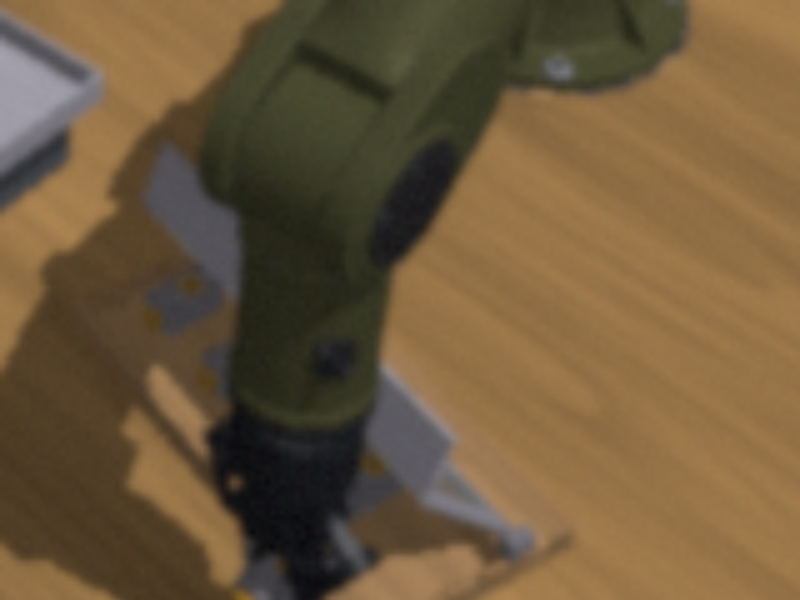

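Lock A is held between the pads at (327,270) and the flap has sprung shut. I'll raise and carry it to the pan.

```bash
python3 -m inch '{"translation":[[0,0,-1],[0,0,-2],[0,0,-3],[0.8,0.1,-3.8],[1.7,0.2,-4],[2.6,0.4,-4],[3.5,0.6,-4],[4.4,0.8,-4]],"rotation":[[0,0,0],[0,0,0],[0,0,-0.02],[0,0,-0.05],[0,0,-0.1],[0,0,-0.14],[0,0,-0.18],[0,0,-0.21]]}';python3 go.py P -0.03 0.08 0.20
```

```text
t: 8.8
eef_pos: [0.5701, 0.1198, 0.2155]
ee_rot: [-2.325, 2.113, 0.002]
force: [1.6, -0.1, -0.8]
gripper_width: 0.0263
t 8.8 tcp [0.5701 0.1198 0.2155] head -84.5 z [-0.001  0.001 -1.   ] F [ 1.6 -0.1 -0.8] w 0.0263 q [-0.58  0.49  0.52  1.65 -0.27  1.07 -1.45]
[ 0.4731 -0.1327  0.2   ] -84.67149250528334
trans [6.05 3.02 0.38] rot [0.001 0.001 0.003] rows 6.5
```

```bash
python3 -m inch '{"translation":[[0.8,0.4,0],[1.6,0.8,0],[2.5,1.2,0],[3.4,1.7,0],[4.3,2.1,0],[5.2,2.6,0.2],[6.05,3.0,0.3],[6.05,3.0,0.3]],"rotation":[[0,0,0],[0,0,0],[0,0,0],[0,0,0],[0,0,0],[0,0,0],[0,0,0],[0,0,0]]}'; python3 - <<'E'
from go import *
p=ctrl.capture("wrist"); cv2.imwrite("pics/w9.png",p["image"]);stt()
for n,X in {"lipL":(.093,.125,.082),"lipR":(.093,-.125,.082),"wallR":(-.077,-.125,.104),"wallL":(-.077,.125,.104),"knob":(-.098,0,.135)}.items():
    w=loc2w(PAN,X[0],X[1]); print(n,np.round(proj(p,[w[0],w[1],X[2]]),1))
E
```

```text
t: 9.47
eef_pos: [0.4701, -0.1385, 0.2034]
ee_rot: [2.309, -2.126, 0.0]
force: [-0.1, -0.2, 0.0]
gripper_width: 0.0265
t 9.52 tcp [ 0.472  -0.1348  0.2034] head -85.1 z [-0.001 -0.    -1.   ] F [-0.4  0.4 -1.4] w 0.0265 q [-0.18  0.37  0.57  1.89 -0.24  0.95 -0.98]
lipL [262.4  41.2]
lipR [576.   37.9]
wallR [553.4 245.6]
wallL [270.7 248.3]
knob [420.8 287.4]
```

View pics/w9.png

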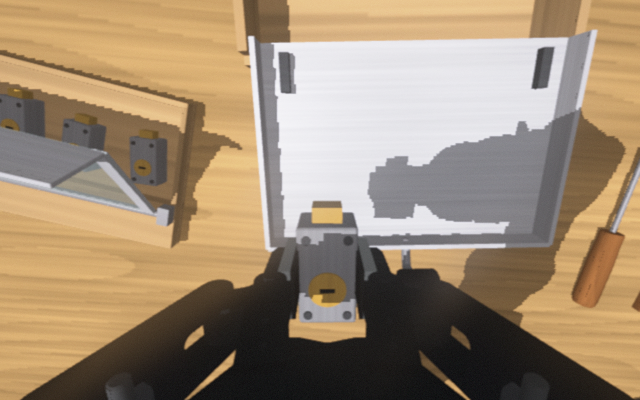

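Pan outline agrees with the fit (near corners at (268,248) and (551,245)), and the lock is above the pan's left part. Lowering.

```bash
python3 go.py P -0.03 0.08 0.091
```

```text
t 9.52 tcp [ 0.472  -0.1348  0.2034] head -85.1 z [-0.001 -0.    -1.   ] F [-0.4  0.4 -1.4] w 0.0265 q [-0.18  0.37  0.57  1.89 -0.24  0.95 -0.98]
[ 0.4731 -0.1327  0.091 ] -84.67149250528334
trans [-0.05 -0.03  2.81] rot [ 0.001 -0.    -0.008] rows 2.7
```

```bash
python3 -m inch '{"translation":[[0,0,0.9],[0,0,1.8],[0,0,2.3],[0,0,2.6],[0,0,2.75],[0,0,2.75]],"rotation":[[0,0,0],[0,0,0],[0,0,0],[0,0,0],[0,0,0],[0,0,0]]}'; python3 go.py P -0.03 0.08 0.091
```

```text
t: 10.02
eef_pos: [0.4743, -0.1299, 0.0923]
ee_rot: [2.322, -2.115, -0.004]
force: [0.2, -0.3, -0.7]
gripper_width: 0.0266
t 10.02 tcp [ 0.4743 -0.1299  0.0923] head -84.6 z [-0.002  0.001 -1.   ] F [ 0.2 -0.3 -0.7] w 0.0266 q [-0.1   0.52  0.47  2.03 -0.37  0.68 -0.87]
[ 0.4731 -0.1327  0.091 ] -84.67149250528334
trans [0.07 0.04 0.03] rot [0.002 0.001 0.001] rows 0.1
```

```bash
python3 -m inch '{"translation":[[0,0,0.05],[0,0,0.05],[0,0,0.05],[0,0,-0.5],[0,0,-1.5],[0,0,-2.5],[0,0,-3.3],[0,0,-3.3]],"rotation":[[0,0,0],[0,0,0],[0,0,0],[0,0,0],[0,0,0],[0,0,0],[0,0,0],[0,0,0]]}' -0.1; python3 go.py T 0.125 0.068 0.22;  python3 - <<'E'
from go import *
p=ctrl.capture("wrist"); cv2.imwrite("pics/w10.png",p["image"])
E
```

```text
t: 10.68
eef_pos: [0.4778, -0.1333, 0.2322]
ee_rot: [-2.316, 2.114, -0.015]
force: [-0.0, -0.2, 0.5]
gripper_width: 0.0383
t 10.68 tcp [ 0.4778 -0.1333  0.2322] head -84.8 z [ 0.011 -0.002 -1.   ] F [-0.  -0.2  0.5] w 0.0383 q [-0.2   0.34  0.59  1.85 -0.23  1.01 -1.  ]
[0.6192 0.2368 0.22  ] -99.5970430684413
trans [-8.89 -4.36  0.33] rot [-0.011 -0.002  0.259] rows 9.5
```

View pics/w10.png

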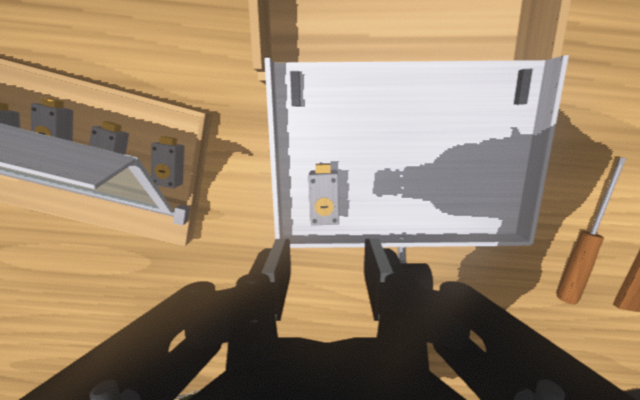

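Lock A lies flat in the pan at (324,197). Next is lock E, the tray's -y end one.

```bash
python3 go.py T 0.125 -0.120 0.22
```

```text
t 10.73 tcp [ 0.4769 -0.1325  0.2294] head -84.7 z [ 0.008 -0.001 -1.   ] F [ 0.   0.3 -0.8] w 0.0384 q [-0.2   0.35  0.59  1.85 -0.23  1.   -1.  ]
[0.5878 0.0514 0.22  ] -99.5970430684413
trans [-4.32 -3.18  0.25] rot [-0.008 -0.001  0.259] rows 5.2
```

```bash
python3 -m inch '{"translation":[[-0.7,-0.5,0],[-1.4,-1.0,0],[-2.1,-1.6,0],[-2.8,-2.1,0],[-3.6,-2.6,0],[-4.3,-3.2,0],[-4.3,-3.2,0],[-4.3,-3.2,0]],"rotation":[[0,0,0.04],[0,0,0.08],[0,0,0.12],[0,0,0.16],[0,0,0.21],[0,0,0.26],[0,0,0.26],[0,0,0.26]]}'; python3 - <<'E'
from go import *
p=ctrl.capture("wrist"); cv2.imwrite("pics/w11.png",p["image"])
E
python3 go.py T 0.12 -0.120 0.045
```

```text
t: 11.4
eef_pos: [0.5868, 0.0541, 0.224]
ee_rot: [2.032, -2.394, -0.001]
force: [-0.3, -1.2, 0.7]
gripper_width: 0.0385
t 11.45 tcp [0.5862 0.0518 0.2244] head -99.5 z [-0.002 -0.001 -1.   ] F [ 0.  -0.1 -0.2] w 0.0387 q [-0.5   0.51  0.61  1.62 -0.32  1.11 -1.56]
[0.5829 0.0523 0.045 ] -99.5970430684413
trans [-0.    0.08  4.49] rot [ 0.001 -0.001  0.001] rows 4.3
```

View pics/w11.png

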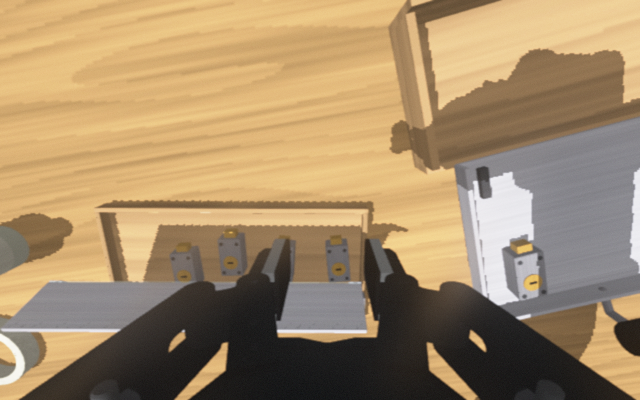

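E is at (338,258), B at (187,265) and C at (232,252), with D partly hidden at (285,240). A is still in the pan. Descending beyond the lip.

```bash
python3 -m inch '{"translation":[[0,0,1],[0,0,2],[0,0,3],[0,0,4],[0,0,4.5],[0,0,4.5],[0,0.4,4.5],[0,0.8,4.5]],"rotation":[[0,0,0],[0,0,0],[0,0,0],[0,0,0],[0,0,0],[0,0,0],[0,0,0],[0,0,0]]}' ;python3 go.py T 0.0165 -0.120 0.045
```

```text
t: 12.12
eef_pos: [0.5555, 0.0547, 0.0465]
ee_rot: [-2.024, 2.402, -0.003]
force: [-0.8, 0.1, -0.6]
gripper_width: 0.0383
t 12.12 tcp [0.5555 0.0547 0.0465] head -99.8 z [ 0.002 -0.001 -1.   ] F [-0.8  0.1 -0.6] w 0.0383 q [-0.45  0.67  0.48  1.91 -0.47  0.68 -1.42]
[0.4809 0.0695 0.045 ] -99.5970430684413
trans [-0.05  1.9   0.03] rot [-0.002 -0.001 -0.003] rows 1.8
```

```bash
python3 -m inch '{"translation":[[0,0.3,0],[0,0.6,0],[0,0.9,0],[0,1.2,0],[0,1.5,0],[0,1.8,0],[0,2.0,0],[0,2.0,0]],"rotation":[[0,0,0],[0,0,0],[0,0,0],[0,0,0],[0,0,0],[0,0,0],[0,0,0],[0,0,0]]}'; python3 - <<'E'
from go import *
p=ctrl.capture("wrist"); cv2.imwrite("pics/w12.png",p["image"]); stt(); print(w2loc(TR,ctrl.sense()["eef_pos"]))
E
python3 go.py T 0.0165 -0.120 0.045
```

```text
t: 12.78
eef_pos: [0.4763, 0.0693, 0.0475]
ee_rot: [-2.023, 2.399, -0.002]
force: [1.7, -1.1, 1.1]
gripper_width: 0.039
t 12.83 tcp [0.4769 0.0693 0.0471] head -99.7 z [ 0.003  0.001 -1.   ] F [ 2.9 -1.1  0.7] w 0.0384 q [-0.51  0.59  0.47  2.1  -0.49  0.56 -1.42]
[ 0.01265262 -0.12084393]
t 12.83 tcp [0.4769 0.0693 0.0471] head -99.7 z [ 0.003  0.001 -1.   ] F [ 2.9 -1.1  0.7] w 0.0384 q [-0.51  0.59  0.47  2.1  -0.49  0.56 -1.42]
[0.4809 0.0695 0.045 ] -99.5970430684413
trans [-0.02 -0.1   0.05] rot [-0.003  0.001 -0.002] rows 0.1
```

View pics/w12.png

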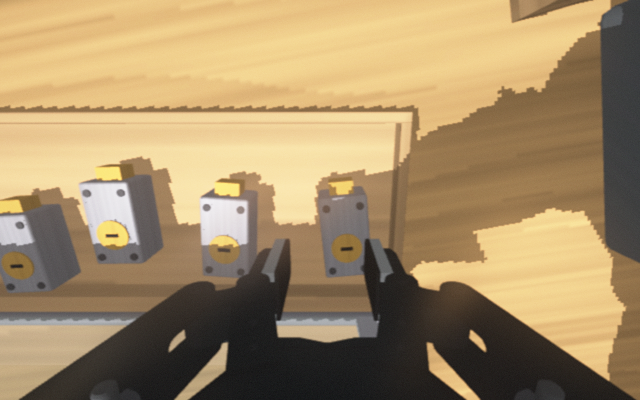

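```bash
cat > lk.py <<'E'
from go import *
def c(p,n,pts):
    q=np.array([w2loc(TR,at_z(p,u,v,.030)) for u,v in pts]); m=q.mean(0); d=(q[0]+q[1]-q[2]-q[3])/2
    print(n,np.round(m,4),"len",np.round(np.linalg.norm(d),4),"wid",round(np.linalg.norm(q[0]-q[1]),4),"ang",round(np.degrees(np.arctan2(d[1],d[0])),1))
E
python3 - <<'E'
from lk import *
p=ctrl.capture("wrist")
cv2.imwrite("pics/w13.png",cv2.resize(p["image"][160:300,0:400],(800,280),interpolation=cv2.INTER_CUBIC))
c(p,"E",[(325,200),(362,196),(333,271),(367,267)])
c(p,"D",[(206,209),(246,206),(209,273),(246,270)])
c(p,"C",[(85,194),(121,192),(98,260),(133,257)])
E
```

```text
E [ 0.0159 -0.132 ] len 0.0441 wid 0.0207 ang 5.9
D [ 0.0124 -0.0625] len 0.0401 wid 0.0227 ang -4.1
C [0.0209 0.0039] len 0.0399 wid 0.0202 ang -1.2
```

View pics/w13.png

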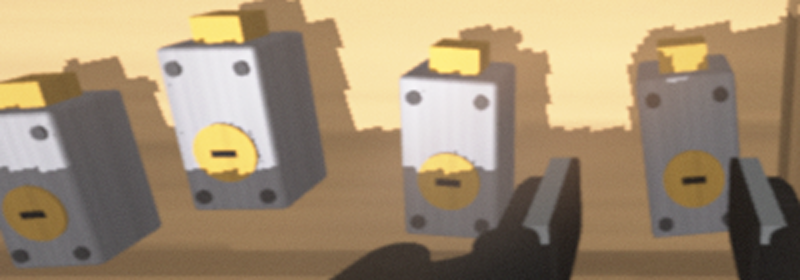

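```bash
python3 - <<'E'
from lk import *
p=ctrl.capture("wrist")
cv2.imwrite("pics/w14.png",cv2.resize(p["image"][150:300,250:420],(680,600),interpolation=cv2.INTER_CUBIC))
st=ctrl.sense();M=rotm(st["ee_rot"])
for x in (-.034,-.0192,0,.0192,.027,.034):
  for y in (-.011,.011): print(x,y,np.round(proj(p,st["eef_pos"]+M@[x,y,-.006]),0))
for X in [(0.02,-.161,.022),(0.07,-.161,.022)]:
    w=loc2w(TR,X[0],X[1]); print(np.round(proj(p,[w[0],w[1],X[2]]),1))
E
```

```text
-0.034 -0.011 [259. 238.]
-0.034 0.011 [261. 277.]
-0.0192 -0.011 [288. 238.]
-0.0192 0.011 [290. 277.]
0 -0.011 [327. 238.]
0 0.011 [327. 277.]
0.0192 -0.011 [366. 238.]
0.0192 0.011 [364. 277.]
0.027 -0.011 [382. 238.]
0.027 0.011 [380. 277.]
0.034 -0.011 [396. 238.]
0.034 0.011 [393. 277.]
[395.  224.2]
[400.5 138.9]
```

View pics/w14.png

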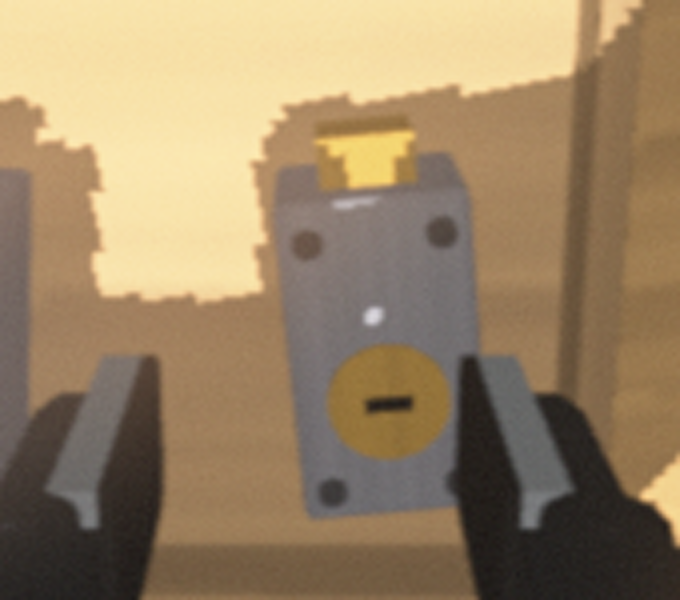

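```bash
python3 -m inch '{"translation":[[0.1,-0.05,0],[0.18,-0.05,0],[0.18,-0.05,0],[0.18,-0.05,0.4],[0.18,-0.05,0.6],[0.18,-0.05,0.7],[0.18,-0.05,0.7]],"rotation":[[0,0,-0.03],[0,0,-0.07],[0,0,-0.07],[0,0,-0.07],[0,0,-0.07],[0,0,-0.07],[0,0,-0.07]]}' 0; python3 - <<'E'
from go import *
p=ctrl.capture("wrist"); cv2.imwrite("pics/w15.png",p["image"]); stt(); print(w2loc(TR,ctrl.sense()["eef_pos"]))
E
```

```text
t: 13.52
eef_pos: [0.4776, 0.0626, 0.0168]
ee_rot: [-2.108, 2.329, -0.0]
force: [1.2, 0.1, 1.0]
gripper_width: 0.0431
t 13.57 tcp [0.4772 0.0626 0.0169] head -95.7 z [-0. -0. -1.] F [1.9 0.2 0.2] w 0.0424 q [-0.44  0.63  0.4   2.12 -0.52  0.48 -1.32]
[ 0.01405717 -0.12741705]
```

View pics/w15.png

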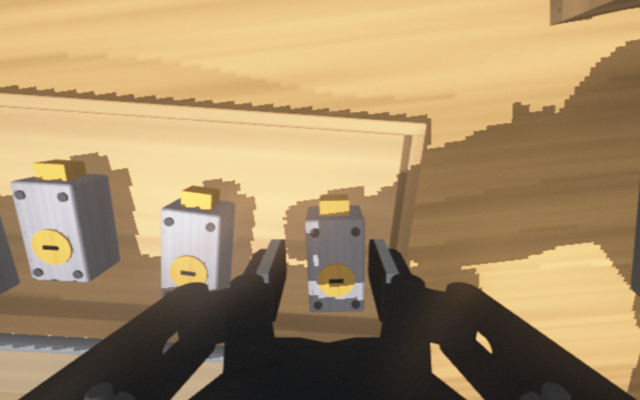

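Lock E is at (336,255) between the pads, clear of both. A little lower, then grip.

```bash
python3 -m inch '{"translation":[[0.05,0,0.1],[0.05,0,0.17],[0.05,0,0.17]],"rotation":[[0,0,0],[0,0,0],[0,0,0]]}'; python3 -m inch '{"translation":[[0,0,0],[0,0,0],[0,0,0],[0,0,0],[0,0,0]],"rotation":[[0,0,0],[0,0,0],[0,0,0],[0,0,0],[0,0,0]]}' -1 80; python3 -m inch '{"translation":[[0,0,-0.3],[0,0,-0.6],[0,0,-0.9],[0,0,-1.1],[0,-0.4,-1.1],[0,-0.8,-1.1],[-0.1,-1.2,-1.1],[-0.1,-1.6,-1.1]],"rotation":[[0,0,0],[0,0,0],[0,0,0],[0,0,0],[0,0,0],[0,0,0],[0,0,0],[0,0,0]]}'; python3 go.py T 0.12 -0.122 0.055;
```

```text
t: 13.82
eef_pos: [0.4778, 0.061, 0.0118]
ee_rot: [-2.107, 2.327, -0.001]
force: [-0.5, 1.2, 25.0]
gripper_width: 0.0428
t: 14.23
eef_pos: [0.4772, 0.0603, 0.0114]
ee_rot: [-2.108, 2.328, -0.001]
force: [-0.4, -1.4, 17.1]
gripper_width: 0.026
t: 14.9
eef_pos: [0.5406, 0.0593, 0.054]
ee_rot: [2.11, -2.326, -0.003]
force: [0.7, 0.6, -1.6]
gripper_width: 0.0261
t 14.9 tcp [0.5406 0.0593 0.054 ] head -95.6 z [-0.002  0.001 -1.   ] F [ 0.7  0.6 -1.6] w 0.0261 q [-0.45  0.64  0.47  1.93 -0.45  0.67 -1.37]
[0.5826 0.0503 0.055 ] -99.5970430684413
trans [ 0.12 -1.07 -0.03] rot [0.002 0.    0.07 ] rows 1.0
```

```bash
python3 -m inch '{"translation":[[0,-0.4,0],[0,-0.8,0],[0,-1.1,0],[0,-1.1,-1],[0,-1.1,-2],[0,-1.1,-3],[0.6,-1.0,-3.8],[1.4,-0.8,-4]],"rotation":[[0,0,0],[0,0,0],[0,0,0],[0,0,0],[0,0,0],[0,0,-0.03],[0,0,-0.06],[0,0,-0.1]]}'; python3 - <<'E'
from go import *
p=ctrl.capture("wrist"); cv2.imwrite("pics/w16.png",p["image"])
E
python3 go.py P -0.03 -0.08 0.2
```

```text
t: 15.57
eef_pos: [0.5695, 0.0018, 0.2186]
ee_rot: [-2.227, 2.209, -0.005]
force: [1.4, -1.5, -0.4]
gripper_width: 0.0261
t 15.62 tcp [ 0.5659 -0.0088  0.2189] head -89.9 z [ 0.004 -0.004 -1.   ] F [-2.8 -8.7 -0.8] w 0.0261 q [-0.4   0.47  0.57  1.69 -0.28  1.06 -1.31]
[ 0.488 -0.292  0.2  ] -84.67149250528334
trans [7.08 1.96 0.49] rot [-0.004 -0.004 -0.092] rows 7.1
```

View pics/w16.png

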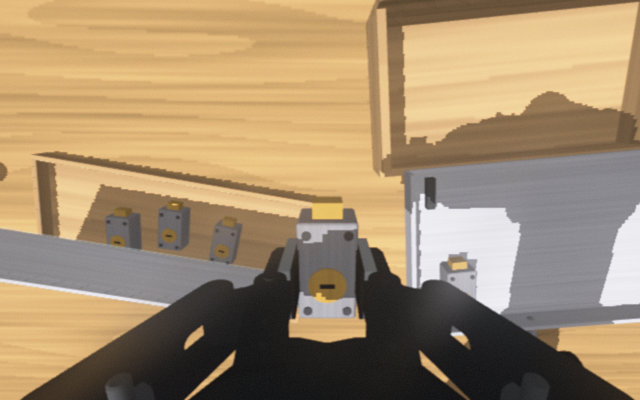

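Lock E is held, and B, C and D are left in the tray. D at (226,240) looks slightly turned; I'll recheck it before grasping. To the pan now.

```bash
python3 -m inch '{"translation":[[0.9,0.2,0],[1.8,0.5,0],[2.7,0.8,0],[3.6,1.0,0.1],[4.5,1.3,0.2],[5.4,1.5,0.3],[6.3,1.8,0.4],[7.0,1.95,0.5]],"rotation":[[0,0,-0.01],[0,0,-0.02],[0,0,-0.04],[0,0,-0.06],[0,0,-0.08],[0,0,-0.09],[0,0,-0.09],[0,0,-0.09]]}'; python3 go.py P -0.03 -0.08 0.091
```

```text
t: 16.28
eef_pos: [0.4868, -0.2831, 0.1935]
ee_rot: [2.317, -2.12, -0.004]
force: [0.9, -0.3, -1.3]
gripper_width: 0.0264
t 16.28 tcp [ 0.4868 -0.2831  0.1935] head -84.9 z [-0.003  0.001 -1.   ] F [ 0.9 -0.3 -1.3] w 0.0264 q [ 0.13  0.49  0.54  1.73 -0.29  1.01 -0.7 ]
[ 0.488 -0.292  0.091] -84.67149250528334
trans [ 0.23 -0.02  2.56] rot [ 0.003  0.001 -0.004] rows 2.5
```

```bash
python3 -m inch '{"translation":[[0,0,0.5],[0,0,1.3],[0,0,2.0],[0,0,2.4],[0,0,2.5],[0,0,2.5]],"rotation":[[0,0,0],[0,0,0],[0,0,0],[0,0,0],[0,0,0],[0,0,0]]}'; python3 go.py P -0.03 -0.08 0.091
```

```text
t: 16.78
eef_pos: [0.4884, -0.2797, 0.0928]
ee_rot: [2.32, -2.117, -0.007]
force: [-0.4, 0.1, -1.4]
gripper_width: 0.0261
t 16.78 tcp [ 0.4884 -0.2797  0.0928] head -84.8 z [-0.004  0.002 -1.   ] F [-0.4  0.1 -1.4] w 0.0261 q [ 0.18  0.61  0.47  1.85 -0.38  0.78 -0.63]
[ 0.488 -0.292  0.091] -84.67149250528334
trans [0.31 0.04 0.04] rot [ 0.004  0.002 -0.002] rows 0.3
```

```bash
python3 -m inch '{"translation":[[0,0,0.05],[0,0,0.05],[0,0,0.05],[0,0,-0.5],[0,0,-1.5],[0,0,-2.5],[-0.6,-0.3,-3.2],[-1.4,-0.7,-3.3]],"rotation":[[0,0,0],[0,0,0],[0,0,0],[0,0,0],[0,0,0],[0,0,0],[0,0,0],[0,0,0]]}' -0.1; python3 - <<'E'
from go import *
p=ctrl.capture("wrist"); cv2.imwrite("pics/w17.png",p["image"])
E
python3 go.py T 0.125 -0.062 0.22
```

```text
t: 17.45
eef_pos: [0.5133, -0.2271, 0.2337]
ee_rot: [-2.312, 2.124, -0.018]
force: [1.0, 0.5, 0.5]
gripper_width: 0.0385
t 17.5 tcp [ 0.5177 -0.2154  0.231 ] head -84.4 z [ 0.009  0.002 -1.   ] F [ 3.1  7.7 -0.6] w 0.0383 q [-0.01  0.45  0.55  1.69 -0.27  1.08 -0.85]
[0.5975 0.1086 0.22  ] -99.5970430684413
trans [-7.87 -2.77  0.31] rot [-0.009  0.003  0.264] rows 8.0
```

View pics/w17.png

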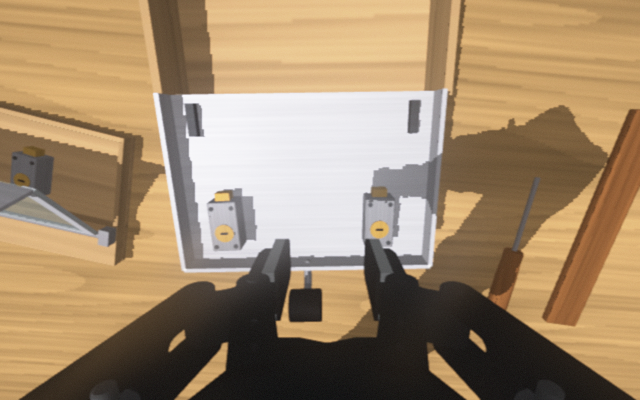

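Two locks are in the pan, at (228,225) and (380,220); the knob is at (305,305). Back to the tray.

```bash
python3 -m inch '{"translation":[[-1,-0.4,0],[-2,-0.7,0],[-3,-1.1,0],[-4,-1.4,0],[-5,-1.8,0],[-6,-2.1,0],[-7,-2.5,0],[-7.8,-2.8,0]],"rotation":[[0,0,0.03],[0,0,0.06],[0,0,0.1],[0,0,0.14],[0,0,0.18],[0,0,0.22],[0,0,0.26],[0,0,0.26]]}'; python3 -m inch '{"translation":[[0,0,0],[0,0,0]],"rotation":[[0,0,0],[0,0,0]]}'; python3 - <<'E'
from go import *
p=ctrl.capture("wrist"); cv2.imwrite("pics/w18.png",p["image"])
E
python3 go.py T 0.125 -0.062 0.045
```

```text
t: 18.17
eef_pos: [0.5956, 0.1015, 0.2273]
ee_rot: [-2.025, 2.4, -0.0]
force: [1.3, 0.1, -0.3]
gripper_width: 0.0386
t: 18.33
eef_pos: [0.5955, 0.1024, 0.2263]
ee_rot: [-2.034, 2.393, 0.001]
force: [0.4, -1.4, -0.3]
gripper_width: 0.0381
t 18.38 tcp [0.5953 0.0995 0.2266] head -99.5 z [ 0. -0. -1.] F [-0.5 -1.1 -0.1] w 0.0383 q [-0.57  0.53  0.6   1.57 -0.32  1.13 -1.63]
[0.5975 0.1086 0.045 ] -99.5970430684413
trans [-0.24 -0.02  4.54] rot [-0.    -0.     0.002] rows 4.4
```

View pics/w18.png

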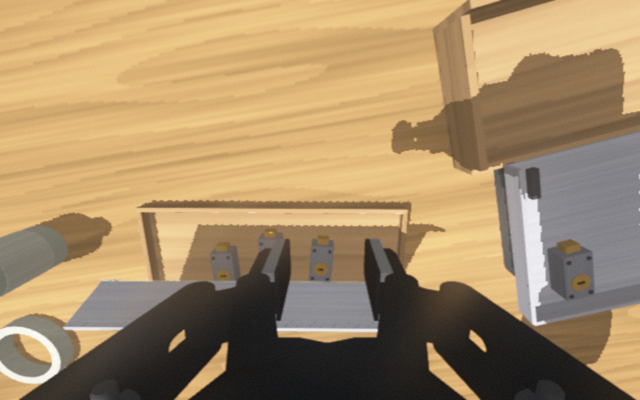

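```bash
python3 -m inch '{"translation":[[-0.1,0,1],[-0.2,0,2],[-0.2,0,3],[-0.2,0,4],[-0.2,0,4.5],[-0.2,0,4.5],[-0.2,0.4,4.5],[-0.2,0.8,4.5]],"rotation":[[0,0,0],[0,0,0],[0,0,0],[0,0,0],[0,0,0],[0,0,0],[0,0,0],[0,0,0]]}' -0.05;python3 go.py T 0.0165 -0.062 0.045
```

```text
t: 19.05
eef_pos: [0.5663, 0.1097, 0.048]
ee_rot: [-2.023, 2.402, -0.003]
force: [0.1, 0.2, -0.2]
gripper_width: 0.0405
t 19.05 tcp [0.5663 0.1097 0.048 ] head -99.8 z [ 0.002 -0.001 -1.   ] F [ 0.1  0.2 -0.2] w 0.0405 q [-0.53  0.69  0.48  1.85 -0.47  0.71 -1.52]
[0.4905 0.1267 0.045 ] -99.5970430684413
trans [-0.1   1.94  0.07] rot [-0.003 -0.    -0.004] rows 1.9
```

```bash
python3 -m inch '{"translation":[[0,0.3,0],[0,0.6,0],[0,0.9,0],[-0.1,1.2,0],[-0.1,1.5,0],[-0.1,1.8,0],[-0.1,2.0,0],[-0.1,2.0,0]],"rotation":[[0,0,0],[0,0,0],[0,0,0],[0,0,0],[0,0,0],[0,0,0],[0,0,0],[0,0,0]]}'; python3 - <<'E'
from go import *
p=ctrl.capture("wrist"); cv2.imwrite("pics/w19.png",p["image"]); stt(); print(w2loc(TR,ctrl.sense()["eef_pos"]))
E
```

```text
t: 19.72
eef_pos: [0.4882, 0.1285, 0.0493]
ee_rot: [-2.022, 2.398, -0.003]
force: [2.2, -0.1, 1.4]
gripper_width: 0.0406
t 19.77 tcp [0.4886 0.1285 0.0489] head -99.7 z [ 0.004  0.001 -1.   ] F [ 2.3 -1.4  1.9] w 0.0403 q [-0.62  0.61  0.48  2.04 -0.49  0.6  -1.54]
[ 0.01430334 -0.06059544]
```

View pics/w19.png

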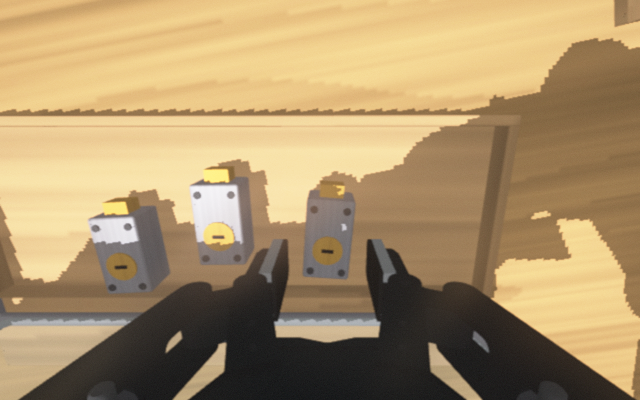

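Lock D is at (328,238), centred between the pads and turned about -4°.

```bash
python3 -m inch '{"translation":[[0,0,0.3],[0,0,0.6],[0,0,0.85],[0,0,0.95],[0,0,0.95]],"rotation":[[0,0,0.03],[0,0,0.06],[0,0,0.06],[0,0,0.06],[0,0,0.06]]}'; python3 go.py; python3 -m inch '{"translation":[[0,0,0],[0,0,0],[0,0,0],[0,0,0],[0,0,0]],"rotation":[[0,0,0],[0,0,0],[0,0,0],[0,0,0],[0,0,0]]}' -1 80
```

```text
t: 20.18
eef_pos: [0.4877, 0.1285, 0.0086]
ee_rot: [-1.953, 2.461, -0.001]
force: [1.6, -0.7, -1.8]
gripper_width: 0.0407
t 20.18 tcp [0.4877 0.1285 0.0086] head -103.1 z [ 0. -0. -1.] F [ 1.6 -0.7 -1.8] w 0.0407 q [-0.59  0.67  0.43  2.07 -0.56  0.51 -1.54]
t: 20.6
eef_pos: [0.4875, 0.1288, 0.0093]
ee_rot: [-1.953, 2.46, -0.001]
force: [0.8, -2.6, 6.9]
gripper_width: 0.0265
```

```bash
python3 -m inch '{"translation":[[0,0,-0.3],[0,0,-0.6],[0,0,-0.9],[0,0,-1.15],[0,-0.4,-1.15],[0,-0.8,-1.15],[0.1,-1.2,-1.15],[0.1,-1.6,-1.15]],"rotation":[[0,0,0],[0,0,0],[0,0,0],[0,0,0],[0,0,0],[0,0,0],[0,0,0],[0,0,0]]}'; python3 -m inch '{"translation":[[0,-0.4,0],[0,-0.8,0],[0,-1.1,0],[0,-1.1,-1],[0,-1.1,-2],[0,-1.1,-3],[0.6,-1.0,-3.8],[1.4,-0.8,-4]],"rotation":[[0,0,0],[0,0,0],[0,0,0],[0,0,0],[0,0,-0.03],[0,0,-0.08],[0,0,-0.13],[0,0,-0.19]]}'; python3 go.py P -0.03 0.005 0.2
```

```text
t: 21.27
eef_pos: [0.5483, 0.1105, 0.0547]
ee_rot: [1.954, -2.459, -0.001]
force: [1.5, -0.9, -0.7]
gripper_width: 0.0267
t: 21.93
eef_pos: [0.5695, 0.0512, 0.2193]
ee_rot: [-2.183, 2.251, -0.006]
force: [0.8, -1.8, -0.7]
gripper_width: 0.0266
t 21.93 tcp [0.5695 0.0512 0.2193] head -91.8 z [ 0.007  0.002 -1.   ] F [ 0.8 -1.8 -0.7] w 0.0266 q [-0.5   0.48  0.57  1.68 -0.29  1.06 -1.44]
[ 0.4801 -0.2074  0.2   ] -84.67149250528334
trans [6.53 2.04 0.46] rot [-0.007  0.001 -0.124] rows 6.6
```

```bash
python3 -m inch '{"translation":[[0.9,0.3,0],[1.8,0.6,0],[2.7,0.9,0],[3.6,1.2,0.1],[4.5,1.5,0.2],[5.4,1.8,0.3],[6.3,2.0,0.4],[6.5,2.0,0.5]],"rotation":[[0,0,-0.02],[0,0,-0.04],[0,0,-0.06],[0,0,-0.08],[0,0,-0.1],[0,0,-0.12],[0,0,-0.12],[0,0,-0.12]]}';  python3 go.py P -0.03 0.005 0.09
```

```text
t: 22.6
eef_pos: [0.4733, -0.2139, 0.1951]
ee_rot: [2.3, -2.136, 0.002]
force: [0.4, -0.2, -1.1]
gripper_width: 0.0264
t 22.6 tcp [ 0.4733 -0.2139  0.1951] head -85.8 z [-0.001 -0.003 -1.   ] F [ 0.4 -0.2 -1.1] w 0.0264 q [-0.01  0.43  0.57  1.84 -0.27  0.96 -0.83]
[ 0.4801 -0.2074  0.09  ] -84.67149250528334
trans [-0.16 -0.18  2.63] rot [ 0.001 -0.003 -0.019] rows 2.5
```

```bash
python3 -m inch '{"translation":[[0,-0.1,0.5],[0,-0.1,1.3],[0,-0.1,2.0],[0,-0.1,2.4],[0,-0.1,2.55],[0,-0.1,2.55]],"rotation":[[0,0,0],[0,0,0],[0,0,0],[0,0,0],[0,0,0],[0,0,0]]}'; python3 go.py P -0.03 0.005 0.09
```

```text
t: 23.1
eef_pos: [0.48, -0.2065, 0.0913]
ee_rot: [2.31, -2.128, -0.005]
force: [-0.1, -0.3, -1.3]
gripper_width: 0.0268
t 23.1 tcp [ 0.48   -0.2065  0.0913] head -85.3 z [-0.003  0.001 -1.   ] F [-0.1 -0.3 -1.3] w 0.0268 q [ 0.04  0.56  0.48  1.95 -0.38  0.72 -0.74]
[ 0.4801 -0.2074  0.09  ] -84.67149250528334
trans [0.02 0.   0.03] rot [ 0.003  0.002 -0.011] rows 0.1
```

```bash
python3 -m inch '{"translation":[[0,0,0.05],[0,0,0.05],[0,0,0.05],[0,0,-0.5],[0,0,-1.5],[0,0,-2.5],[-0.6,-0.3,-3.2],[-1.4,-0.7,-3.3]],"rotation":[[0,0,0],[0,0,0],[0,0,0],[0,0,0],[0,0,0],[0,0,0],[0,0,0],[0,0,0]]}' -0.1; python3 go.py T 0.125 0.005 0.22
```

```text
t: 23.77
eef_pos: [0.5058, -0.1535, 0.2314]
ee_rot: [-2.3, 2.134, -0.016]
force: [1.7, 0.0, -0.7]
gripper_width: 0.0383
t 23.77 tcp [ 0.5058 -0.1535  0.2314] head -85.7 z [ 0.01  -0.004 -1.   ] F [ 1.7  0.  -0.7] w 0.0383 q [-0.15  0.4   0.58  1.77 -0.25  1.04 -0.98]
[0.6087 0.1747 0.22  ] -99.5970430684413
trans [-7.99 -3.17  0.28] rot [-0.01  -0.004  0.242] rows 8.3
```

```bash
python3 -m inch '{"translation":[[-1,-0.4,0],[-2,-0.7,0],[-3,-1.1,0],[-4,-1.5,0],[-5,-1.9,0],[-6,-2.3,0],[-7,-2.7,0],[-7.8,-3.0,0]],"rotation":[[0,0,0.03],[0,0,0.06],[0,0,0.1],[0,0,0.14],[0,0,0.18],[0,0,0.22],[0,0,0.24],[0,0,0.24]]}'; python3 -m inch '{"translation":[[0,0,0],[0,0,0]],"rotation":[[0,0,0],[0,0,0]]}'; python3 - <<'E'
from go import *
p=ctrl.capture("wrist"); cv2.imwrite("pics/w20.png",p["image"])
E
python3 go.py T 0.125 0.005 0.045
```

```text
t: 24.43
eef_pos: [0.5986, 0.1728, 0.2258]
ee_rot: [-2.037, 2.39, -0.001]
force: [1.4, -0.9, 0.5]
gripper_width: 0.0384
t: 24.6
eef_pos: [0.5981, 0.1742, 0.2245]
ee_rot: [-2.046, 2.383, 0.001]
force: [0.1, -1.3, -0.2]
gripper_width: 0.0385
t 24.65 tcp [0.5981 0.1712 0.2249] head -98.9 z [ 0.001 -0.    -1.   ] F [ 0.1 -0.8  0.1] w 0.0387 q [-0.67  0.56  0.59  1.53 -0.33  1.15 -1.74]
[0.6087 0.1747 0.045 ] -99.5970430684413
trans [-0.13 -0.25  4.5 ] rot [-0.001 -0.     0.011] rows 4.3
```

View pics/w20.png

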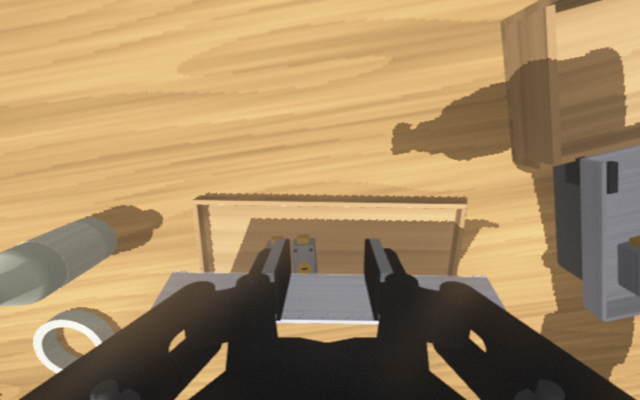

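C has shifted: it now shows at (304,255), left of centre, with B next to it at (277,245). That fits the announced knock, so I measure again.

```bash
python3 - <<'E'
from lk import *
p=ctrl.capture("wrist")
cv2.imwrite("pics/w21.png",cv2.resize(p["image"][180:300,190:470],(800,343),interpolation=cv2.INTER_CUBIC))
print(w2loc(TR,at_z(p,304,250,.03)),w2loc(TR,ctrl.sense()["eef_pos"]), w2loc(TR,at_z(p,277,243,.025)))
s=ctrl.capture("scene"); cv2.imwrite("pics/s21.png",cv2.resize(s["image"][200:300,310:430],(720,600),interpolation=cv2.INTER_CUBIC))
E
```

```text
[0.02406231 0.02737721] [ 0.11546769 -0.00182143] [0.03080007 0.06134657]
```

View pics/w21.png

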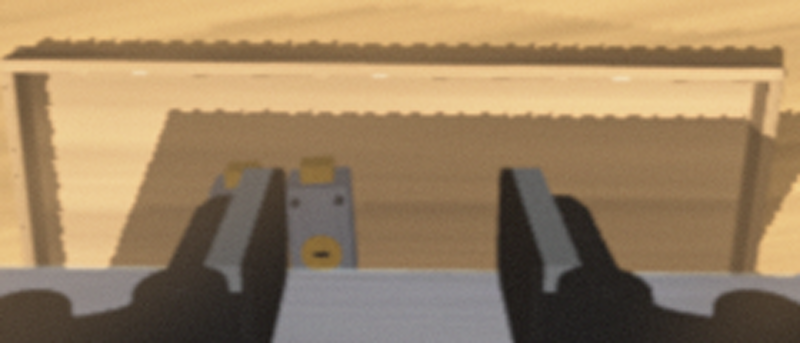

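View pics/s21.png

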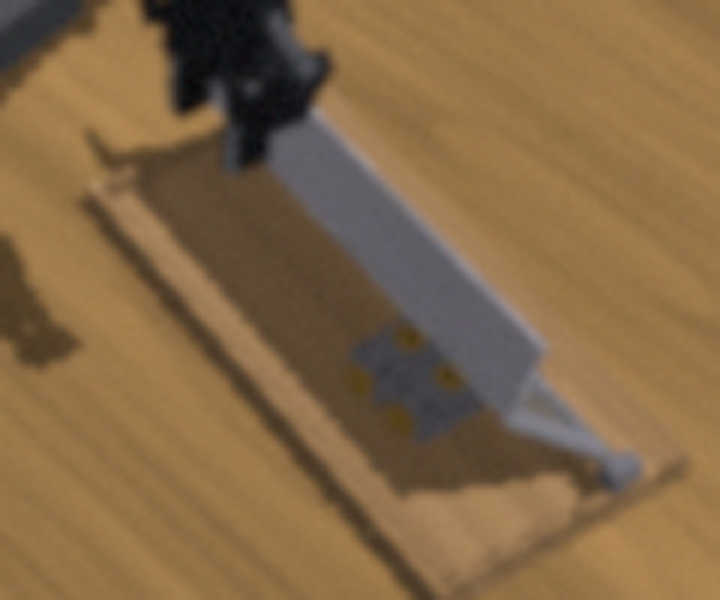

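C now sits beside B. I'll open the flap here at y≈0, where nothing is below the hand, and look.

```bash
python3 -m inch '{"translation":[[0.1,0,1],[0.1,0,2],[0.1,0,3],[0.1,0,4],[0.1,0,4.4],[0.1,0,4.4],[0.1,0.4,4.4],[0.1,0.8,4.4]],"rotation":[[0,0,0],[0,0,0],[0,0,0],[0,0,0],[0,0,0],[0,0,0],[0,0,0],[0,0,0]]}' ; python3 -m inch '{"translation":[[0,0.3,0],[0,0.6,0],[0,0.9,0],[0,1.2,0],[0,1.5,0],[0,1.7,0],[0,1.7,0]],"rotation":[[0,0,0],[0,0,0],[0,0,0],[0,0,0],[0,0,0],[0,0,0],[0,0,0]]}' ; python3 - <<'E'
from lk import *
p=ctrl.capture("wrist"); cv2.imwrite("pics/w22.png",p["image"]); stt(); print(w2loc(TR,ctrl.sense()["eef_pos"]))
cv2.imwrite("pics/w22z.png",cv2.resize(p["image"][140:300,100:340],(780,520),interpolation=cv2.INTER_CUBIC))
E
```

```text
t: 25.42
eef_pos: [0.5673, 0.1696, 0.0501]
ee_rot: [-2.034, 2.392, -0.003]
force: [-0.6, 0.5, 0.5]
gripper_width: 0.0385
t: 26.0
eef_pos: [0.4992, 0.182, 0.0505]
ee_rot: [-2.036, 2.389, -0.001]
force: [1.9, -0.8, 1.0]
gripper_width: 0.038
t 26.05 tcp [0.4999 0.182  0.0502] head -99.1 z [ 0.003  0.001 -1.   ] F [ 3.9 -1.1  2.5] w 0.0381 q [-0.71  0.64  0.49  1.97 -0.48  0.64 -1.64]
[ 0.01648702 -0.0059507 ]
```

View pics/w22z.png

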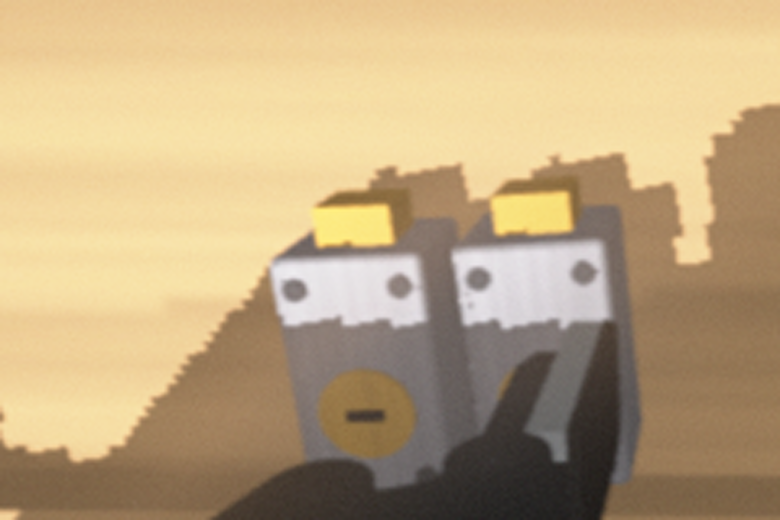

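B and C lie parallel with a gap of about 6 mm, in front (crop) at columns 272–420 and 453–605. There's no room for a finger between them, but the pair spans about 62 mm, so the jaws can take both at once.

```bash
python3 - <<'E'
from lk import *
p=ctrl.capture("wrist")
Z=lambda u,v:(100+u/3.25,140+v/3.25)
for n,pts in {"Cfs":[(478,278),(583,272)],"Bfs":[(293,290),(400,285)],"Cfe":[(453,248),(605,240)],"Bfe":[(272,265),(420,255)],"B rear L":[(308,470)],"Bdisc":[(366,415)],"Brear R screw":[(427,475)]}.items():
    print(n,[np.round(w2loc(TR,at_z(p,*Z(*q),.03)),4) for q in pts])
E
python3 go.py T 0.012 0.047 0.05
```

```text
Cfs [array([0.0238, 0.0409]), array([0.0251, 0.0221])]
Bfs [array([0.0211, 0.0744]), array([0.0223, 0.055 ])]
Cfe [array([0.0294, 0.045 ]), array([0.0312, 0.018 ])]
Bfe [array([0.0259, 0.0776]), array([0.028, 0.051])]
B rear L [array([-0.0155,  0.0758])]
Bdisc [array([-0.0037,  0.0636])]
Brear R screw [array([-0.0163,  0.0532])]
t 26.1 tcp [0.5004 0.1819 0.0499] head -99.1 z [ 0.003  0.001 -1.   ] F [ 3.  -1.5  4.2] w 0.0383 q [-0.71  0.64  0.49  1.97 -0.48  0.64 -1.64]
[0.5043 0.2349 0.05  ] -99.5970430684413
trans [-1.33  0.11 -0.  ] rot [-0.003  0.001  0.008] rows 1.3
```

```bash
python3 -m inch '{"translation":[[-0.3,0.1,0],[-0.7,0.15,0],[-1.1,0.2,0],[-1.35,0.25,0],[-1.35,0.25,0],[-1.35,0.25,0]],"rotation":[[0,0,0],[0,0,-0.04],[0,0,-0.04],[0,0,-0.04],[0,0,-0.04],[0,0,-0.04]]}' 0.9; python3 - <<'E'
from lk import *
p=ctrl.capture("wrist"); cv2.imwrite("pics/w23.png",p["image"]); stt(); print(w2loc(TR,ctrl.sense()["eef_pos"]))
E
```

```text
t: 26.6
eef_pos: [0.4972, 0.2381, 0.0481]
ee_rot: [2.089, -2.346, -0.0]
force: [2.0, -0.2, -0.6]
gripper_width: 0.0811
t 26.65 tcp [0.4973 0.2371 0.0482] head -96.7 z [-0.    -0.001 -1.   ] F [ 1.5  1.  -1. ] w 0.081 q [-0.8   0.66  0.49  1.92 -0.48  0.68 -1.71]
[0.00477945 0.04798366]
```

View pics/w23.png

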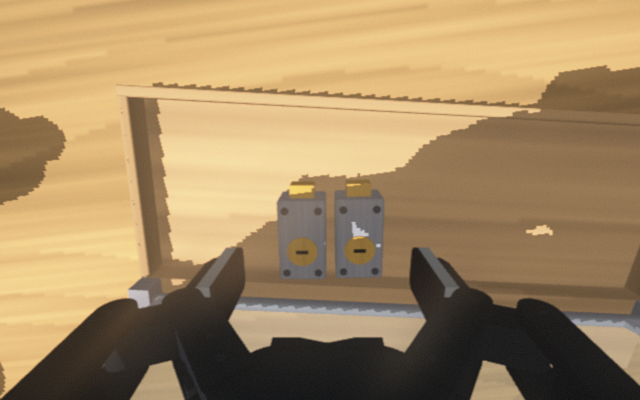

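The pair is centred between the open pads (278–384, mid 331) and parallel. Descend and grip both.

```bash
python3 -m inch '{"translation":[[0,0,0.3],[0,0,0.6],[0,0,0.9],[0,0,1.0],[0,0,1.0]],"rotation":[[0,0,0],[0,0,0],[0,0,0],[0,0,0],[0,0,0]]}'; python3 - <<'E'
from lk import *
p=ctrl.capture("wrist"); cv2.imwrite("pics/w24.png",p["image"]); stt(); print(w2loc(TR,ctrl.sense()["eef_pos"]))
E
```

```text
t: 27.07
eef_pos: [0.4968, 0.2359, 0.0076]
ee_rot: [2.083, -2.348, -0.0]
force: [0.9, -0.4, 0.2]
gripper_width: 0.0809
t 27.12 tcp [0.497  0.2361 0.0081] head -96.8 z [-0.001 -0.001 -1.   ] F [ 2.1 -0.5 -1.6] w 0.0812 q [-0.76  0.72  0.44  1.95 -0.52  0.59 -1.67]
[0.00469373 0.04691626]
```

View pics/w24.png

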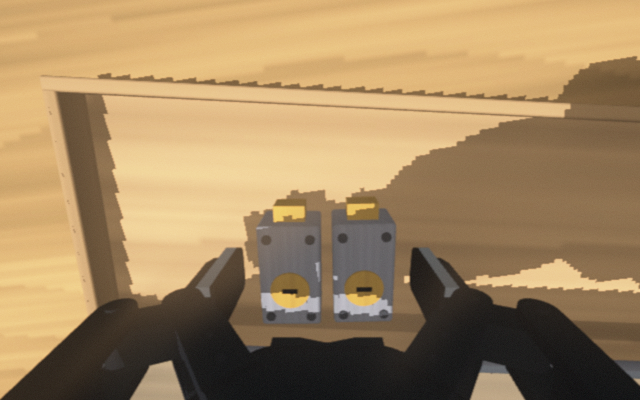

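```bash
python3 -m inch '{"translation":[[0,0,0.1],[0,0,0.13],[0,0,0.13]],"rotation":[[0,0,0],[0,0,0],[0,0,0]]}'; python3 -m inch '{"translation":[[0,0,0],[0,0,0],[0,0,0],[0,0,0],[0,0,0],[0,0,0]],"rotation":[[0,0,0],[0,0,0],[0,0,0],[0,0,0],[0,0,0],[0,0,0]]}' -1 100;  python3 - <<'E'
from lk import *
p=ctrl.capture("wrist"); cv2.imwrite("pics/w25.png",p["image"]); stt(); print(w2loc(TR,ctrl.sense()["eef_pos"]))
E
```

```text
t: 27.37
eef_pos: [0.4974, 0.2371, 0.0033]
ee_rot: [2.086, -2.349, -0.0]
force: [1.0, -0.6, -1.0]
gripper_width: 0.081
t: 27.87
eef_pos: [0.4976, 0.2372, 0.0041]
ee_rot: [-2.086, 2.348, 0.0]
force: [-0.0, -1.1, 7.0]
gripper_width: 0.0541
t 27.92 tcp [0.4976 0.2372 0.0041] head -96.8 z [ 0.  0. -1.] F [-0.  -1.7  7.5] w 0.0542 q [-0.76  0.72  0.43  1.95 -0.53  0.58 -1.66]
[0.00500877 0.04813886]
```

View pics/w25.png

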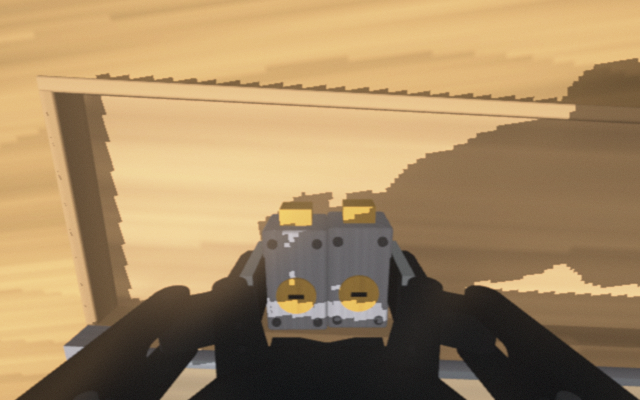

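Both locks are squeezed side by side (width 54 mm, at (297,270) and (360,268)). Lifting gently.

```bash
python3 -m inch '{"translation":[[0,0,-0.15],[0,0,-0.35],[0,0,-0.6],[0,0,-0.85],[0,0,-1.05],[0,0,-1.2],[0,0,-1.25],[0,0,-1.25]],"rotation":[[0,0,0],[0,0,0],[0,0,0],[0,0,0],[0,0,0],[0,0,0],[0,0,0],[0,0,0]]}';  python3 - <<'E'
from lk import *
p=ctrl.capture("wrist"); cv2.imwrite("pics/w26.png",p["image"]); stt(); print(w2loc(TR,ctrl.sense()["eef_pos"]))
E
```

```text
t: 28.58
eef_pos: [0.498, 0.2375, 0.0542]
ee_rot: [-2.085, 2.347, -0.001]
force: [3.2, -0.2, -0.1]
gripper_width: 0.0538
t 28.63 tcp [0.4979 0.2373 0.0537] head -96.8 z [ 0.001  0.    -1.   ] F [ 3.2 -2.2  0.4] w 0.0541 q [-0.8   0.65  0.49  1.92 -0.47  0.69 -1.71]
[0.00531841 0.04829601]
```

View pics/w26.png

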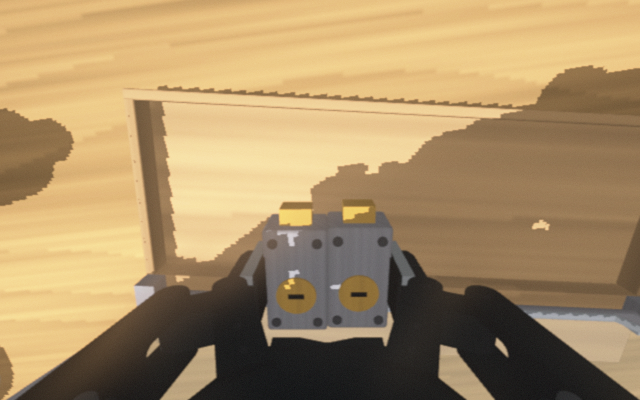

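Both came up and the pocket below is empty. Now retreat so the flap closes, then carry at a gentle pace.

```bash
python3 -m inch '{"translation":[[0,-0.2,0],[0,-0.5,0],[0,-0.9,0],[0,-1.3,0],[0,-1.7,0],[0,-2.1,0],[0,-2.5,0],[0,-2.8,0]],"rotation":[[0,0,0],[0,0,0],[0,0,0],[0,0,0],[0,0,0],[0,0,0],[0,0,0],[0,0,0]]}'; python3 -m inch '{"translation":[[0,-0.2,0],[0,-0.2,-0.4],[0,-0.2,-1],[0,-0.2,-1.7],[0,-0.2,-2.4],[0,-0.2,-3.1],[0,-0.2,-3.7],[0,-0.2,-4]],"rotation":[[0,0,0],[0,0,0],[0,0,0],[0,0,0],[0,0,0],[0,0,0],[0,0,0],[0,0,0]]}';python3 go.py P 0.035 0.0 0.22
```

```text
t: 29.3
eef_pos: [0.6094, 0.2234, 0.0522]
ee_rot: [2.085, -2.348, -0.001]
force: [-0.7, 0.5, -1.9]
gripper_width: 0.0542
t: 29.97
eef_pos: [0.6172, 0.223, 0.2161]
ee_rot: [-2.085, 2.347, -0.001]
force: [0.3, 0.5, -1.4]
gripper_width: 0.0539
t 29.97 tcp [0.6172 0.223  0.2161] head -96.8 z [ 0.002  0.001 -1.   ] F [ 0.3  0.5 -1.4] w 0.0539 q [-0.7   0.62  0.58  1.44 -0.35  1.18 -1.77]
[ 0.5452 -0.2063  0.22  ] -84.67149250528334
trans [10.87  0.52 -0.11] rot [-0.002  0.001 -0.211] rows 10.4
```

```bash
python3 -m inch '{"translation":[[0.4,0,0],[1,0.1,0],[1.7,0.1,0],[2.4,0.1,0],[3.1,0.2,0],[3.8,0.2,0],[4.5,0.2,0],[5.2,0.3,0]],"rotation":[[0,0,0],[0,0,-0.03],[0,0,-0.05],[0,0,-0.08],[0,0,-0.11],[0,0,-0.14],[0,0,-0.17],[0,0,-0.21]]}'; python3 go.py P 0.04 0.0 0.22
```

```text
t: 30.63
eef_pos: [0.5791, 0.0161, 0.212]
ee_rot: [2.321, -2.114, -0.002]
force: [1.5, 0.5, -2.5]
gripper_width: 0.0537
t 30.63 tcp [0.5791 0.0161 0.212 ] head -84.7 z [-0.002 -0.    -1.   ] F [ 1.5  0.5 -2.5] w 0.0537 q [-0.41  0.5   0.54  1.66 -0.28  1.07 -1.27]
[ 0.5502 -0.2059  0.22  ] -84.67149250528334
trans [ 5.46  1.23 -0.2 ] rot [ 0.002 -0.     0.   ] rows 5.4
```

```bash
python3 -m inch '{"translation":[[0.7,0.2,0],[1.4,0.3,0],[2.1,0.5,0],[2.8,0.6,0],[3.5,0.8,0],[4.2,0.9,0],[4.9,1.1,0],[5.4,1.2,0]],"rotation":[[0,0,0],[0,0,0],[0,0,0],[0,0,0],[0,0,0],[0,0,0],[0,0,0],[0,0,0]]}';python3 -m inch '{"translation":[[0,0,0],[0,0,0]],"rotation":[[0,0,0],[0,0,0]]}'; python3 go.py P 0.04 0.0 0.083;  python3 - <<'E'
from lk import *
p=ctrl.capture("wrist"); cv2.imwrite("pics/w27.png",p["image"])
E
```

```text
t: 31.3
eef_pos: [0.5497, -0.2049, 0.2122]
ee_rot: [2.316, -2.119, -0.003]
force: [0.7, -0.3, -1.2]
gripper_width: 0.0539
t: 31.47
eef_pos: [0.5505, -0.2033, 0.2122]
ee_rot: [2.316, -2.12, -0.003]
force: [-0.5, 1.8, -2.0]
gripper_width: 0.0541
t 31.47 tcp [ 0.5505 -0.2033  0.2122] head -84.9 z [-0.002  0.    -1.   ] F [-0.5  1.8 -2. ] w 0.0541 q [-0.03  0.51  0.54  1.64 -0.29  1.08 -0.89]
[ 0.5502 -0.2059  0.083 ] -84.67149250528334
trans [0.07 0.   3.23] rot [ 0.002  0.001 -0.005] rows 3.1
```

View pics/w27.png

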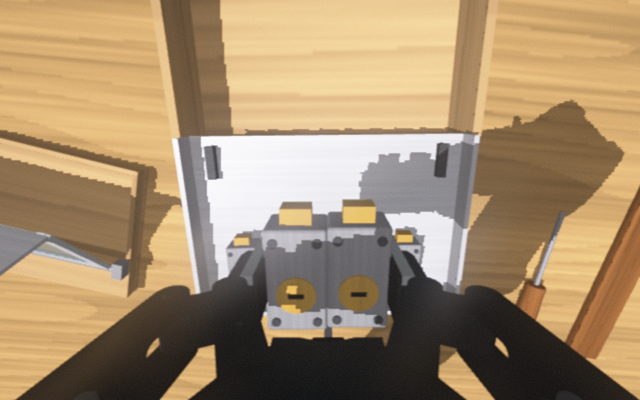

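```bash
python3 -m inch '{"translation":[[0,0,0.6],[0,0,1.4],[0,0,2.2],[0,0,2.7],[0,0,3.0],[0,0,3.15],[0,0,3.15]],"rotation":[[0,0,0],[0,0,0],[0,0,0],[0,0,0],[0,0,0],[0,0,0],[0,0,0]]}'; python3 go.py P 0.04 0.0 0.083
```

```text
t: 32.1
eef_pos: [0.5515, -0.1998, 0.0856]
ee_rot: [2.322, -2.115, -0.005]
force: [-0.2, 0.2, -1.8]
gripper_width: 0.0542
t 32.1 tcp [ 0.5515 -0.1998  0.0856] head -84.6 z [-0.003  0.002 -1.   ] F [-0.2  0.2 -1.8] w 0.0542 q [ 0.02  0.64  0.46  1.79 -0.38  0.8  -0.8 ]
[ 0.5502 -0.2059  0.083 ] -84.67149250528334
trans [0.15 0.05 0.06] rot [0.003 0.002 0.001] rows 0.2
```

```bash
python3 -m inch '{"translation":[[0,0,0.06],[0,0,0.06],[0,0,0.06],[0,0,0],[0,0,-0.6],[0,0,-1.5],[0,0,-2.5],[0,0.6,-3.3]],"rotation":[[0,0,0],[0,0,0],[0,0,0],[0,0,0],[0,0,0],[0,0,0],[0,0,0],[0,0,0]]}' 0.6;  python3 -m inch '{"translation":[[0,0.8,0],[0,1.6,0],[0,2.4,0],[0,2.4,0]],"rotation":[[0,0,0],[0,0,0],[0,0,0],[0,0,0]]}' 0.2;  python3 - <<'E'
from lk import *
stt()
p=ctrl.capture("wrist"); cv2.imwrite("pics/w28.png",p["image"])
p=ctrl.capture("scene"); cv2.imwrite("pics/s28.png",cv2.resize(p["image"][140:300,210:440],(800,556),interpolation=cv2.INTER_CUBIC))
E
```

```text
t: 32.77
eef_pos: [0.532, -0.2029, 0.2223]
ee_rot: [-2.323, 2.112, -0.007]
force: [1.3, -0.0, 0.8]
gripper_width: 0.0684
t: 33.1
eef_pos: [0.4264, -0.2139, 0.2205]
ee_rot: [-2.315, 2.124, 0.003]
force: [-1.1, -0.3, -0.8]
gripper_width: 0.051
t 33.1 tcp [ 0.4264 -0.2139  0.2205] head -85.1 z [-0.001  0.001 -1.   ] F [-1.1 -0.3 -0.8] w 0.051 q [-0.02  0.33  0.59  1.9  -0.22  0.98 -0.81]
```

View pics/w28.png

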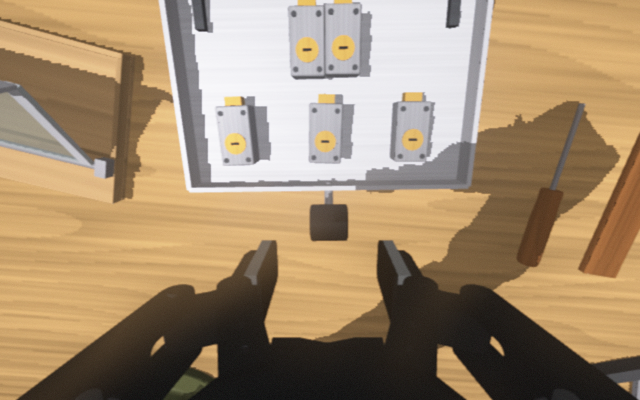

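View pics/s28.png

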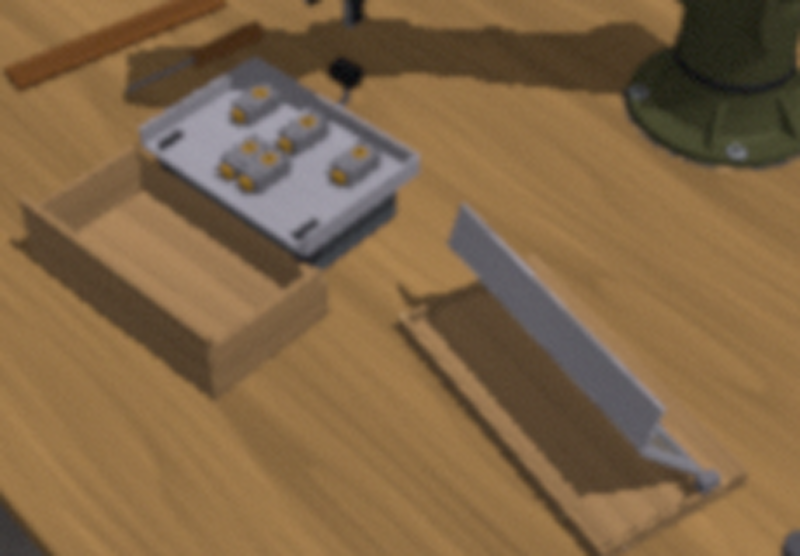

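All five locks are in the pan, the tray is empty and its flap is shut. The knob is at (329,222). Locating it next.

```bash
python3 - <<'E'
from go import *
p=ctrl.capture("wrist"); cv2.imwrite("pics/w29.png",cv2.resize(p["image"][150:270,250:410],(800,600),interpolation=cv2.INTER_CUBIC))
print("knob pred",loc2w(PAN,-.098,0),proj(p,list(loc2w(PAN,-.098,0))+[.135]))
for u,v in [(329,222),(310,222),(348,222)]: print(at_z(p,u,v,.140))
stt()
E
```

```text
knob pred [ 0.4128235  -0.21870087] (np.float64(332.4299632525652), np.float64(228.9750277063544))
[ 0.42040539 -0.21514328  0.14      ]
[ 0.41903049 -0.20009876  0.14      ]
[ 0.42178019 -0.23018685  0.14      ]
t 33.25 tcp [ 0.4333 -0.2126  0.2203] head -84.8 z [ 0.002 -0.    -1.   ] F [ 0.6 -0.3  0.5] w 0.0514 q [-0.02  0.34  0.58  1.89 -0.22  0.98 -0.82]
```

View pics/w29.png

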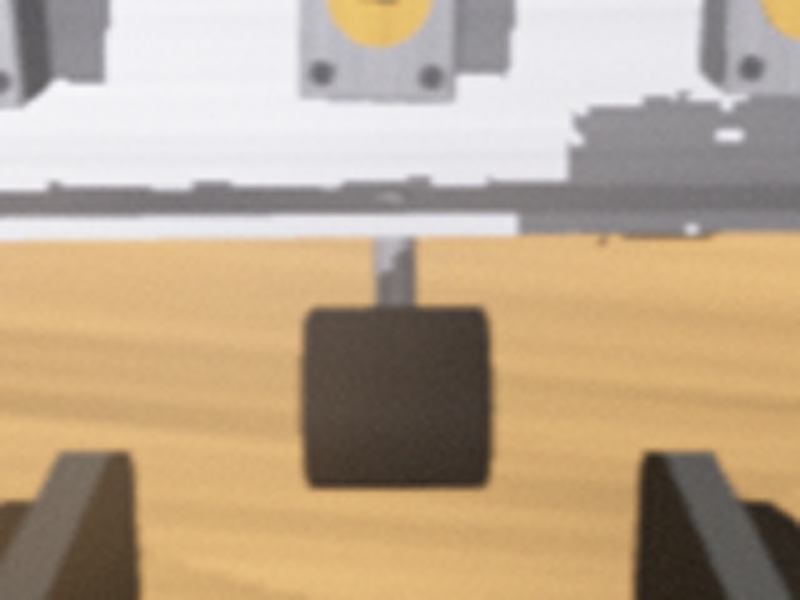

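```bash
python3 go.py 0.4125 -0.2168 0.114 -84.67
```

```text
t 33.25 tcp [ 0.4333 -0.2126  0.2203] head -84.8 z [ 0.002 -0.    -1.   ] F [ 0.6 -0.3  0.5] w 0.0514 q [-0.02  0.34  0.58  1.89 -0.22  0.98 -0.82]
[ 0.4125 -0.2168  0.114 ] -84.67
trans [0.06 0.53 2.66] rot [-0.002 -0.    -0.001] rows 2.6
```

```bash
python3 -m inch '{"translation":[[0.05,0.3,0],[0.05,0.52,0.3],[0.05,0.52,0.8],[0.05,0.52,1.4],[0.05,0.52,1.9],[0.05,0.52,2.4],[0.05,0.52,2.6],[0.05,0.52,2.65]],"rotation":[[0,0,0],[0,0,0],[0,0,0],[0,0,0],[0,0,0],[0,0,0],[0,0,0],[0,0,0]]}'; python3 - <<'E'
from go import *
stt()
p=ctrl.capture("wrist"); cv2.imwrite("pics/w30.png",p["image"])
E
python3 go.py 0.4125 -0.2168 0.114 -84.67
```

```text
t: 33.92
eef_pos: [0.4116, -0.2162, 0.1119]
ee_rot: [2.32, -2.116, -0.004]
force: [0.9, 0.5, 0.5]
gripper_width: 0.0513
t 33.92 tcp [ 0.4116 -0.2162  0.1119] head -84.7 z [-0.003  0.001 -1.   ] F [0.9 0.5 0.5] w 0.0513 q [ 0.08  0.46  0.51  2.08 -0.34  0.69 -0.67]
t 33.97 tcp [ 0.4119 -0.2165  0.1126] head -84.7 z [-0.002  0.    -1.   ] F [ 0.6 -0.6  1.2] w 0.0511 q [ 0.08  0.46  0.51  2.07 -0.34  0.69 -0.67]
[ 0.4125 -0.2168  0.114 ] -84.67
trans [ 0.01 -0.01 -0.03] rot [ 0.002  0.    -0.001] rows 0.0
```

View pics/w30.png

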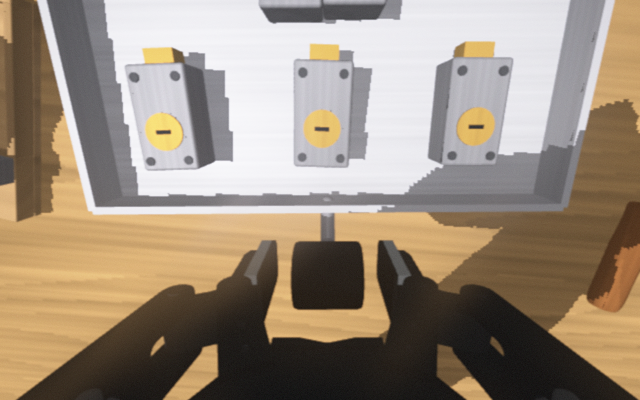

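The knob at (328,275) is centred between the pads. Pinch it with moderate force.

```bash
python3 -m inch '{"translation":[[0,0,0],[0,0,0],[0,0,0],[0,0,0],[0,0,0]],"rotation":[[0,0,0],[0,0,0],[0,0,0],[0,0,0],[0,0,0]]}' -1 60; python3 -m inch '{"translation":[[0,-0.05,-0.14],[0,-0.1,-0.3],[0,-0.15,-0.4],[0,-0.22,-0.56],[0,-0.3,-0.71],[0,-0.3,-0.71]],"rotation":[[0,0,0],[0,0,0],[0,0,0],[0,0,0],[0,0,0],[0,0,0]]}'; python3 - <<'E'
from go import *
stt()
p=ctrl.capture("wrist"); cv2.imwrite("pics/w31.png",p["image"])
E
```

```text
t: 34.38
eef_pos: [0.4127, -0.2163, 0.1144]
ee_rot: [-2.321, 2.115, -0.002]
force: [-0.8, 2.1, 6.6]
gripper_width: 0.0296
t: 34.88
eef_pos: [0.4243, -0.2152, 0.1427]
ee_rot: [-2.321, 2.117, 0.0]
force: [-0.8, 1.3, -4.3]
gripper_width: 0.0292
t 34.88 tcp [ 0.4243 -0.2152  0.1427] head -84.7 z [-0.  0. -1.] F [-0.8  1.3 -4.3] w 0.0292 q [ 0.04  0.43  0.54  2.01 -0.31  0.78 -0.72]
```

View pics/w31.png

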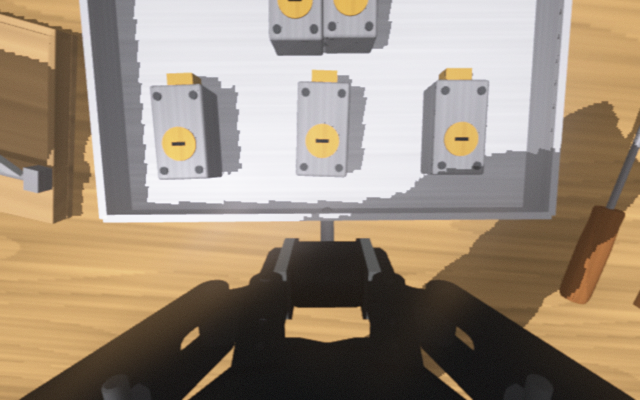

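```bash
python3 -m inch '{"translation":[[0,-0.1,-0.17],[0,-0.2,-0.33],[0,-0.31,-0.49],[0,-0.42,-0.64],[0,-0.54,-0.79],[0,-0.67,-0.94],[0,-0.81,-1.08],[0,-0.95,-1.21]],"rotation":[[0,0,0],[0,0,0],[0,0,0],[0,0,0],[0,0,0],[0,0,0],[0,0,0],[0,0,0]]}'; python3 - <<'E'
from go import *
stt(); d=ctrl.sense()["eef_pos"]-np.array([.4127,-.2163,.1144]); f=d[0]*.9957+d[1]*.0929
print(f,d[2],"tilt from z/x",np.degrees(np.arctan2(.055+.0,-.168)-np.arctan2(.055+d[2],-.168+f)), "r",np.hypot(.055+d[2],-.168+f))
p=ctrl.capture("wrist"); cv2.imwrite("pics/w32.png",p["image"])
E
```

```text
t: 35.6
eef_pos: [0.4617, -0.2114, 0.1906]
ee_rot: [2.321, -2.117, -0.003]
force: [-4.0, 1.5, -7.9]
gripper_width: 0.0292
t 35.6 tcp [ 0.4617 -0.2114  0.1906] head -84.7 z [-0.002  0.001 -1.   ] F [-4.   1.5 -7.9] w 0.0292 q [-0.01  0.41  0.56  1.87 -0.27  0.93 -0.8 ]
0.049204493395428164 0.0761592341190486 tilt from z/x 29.704301724322367 r 0.1769607783779566
```

View pics/w32.png

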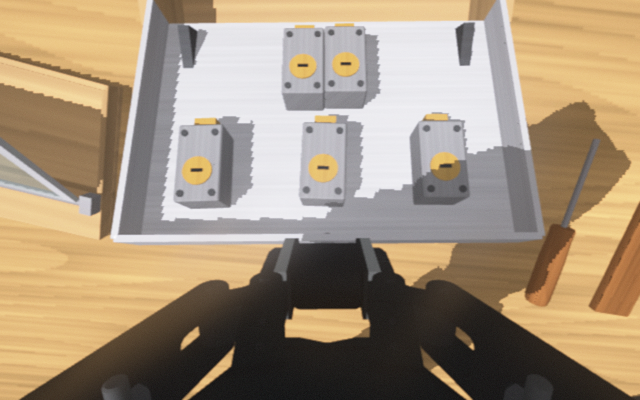

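Tilt is about 30°, the radius matches, and the locks are just starting to move. On to 45°.

```bash
cat > tilt.py <<'E'
from go import *
stt(); d=ctrl.sense()["eef_pos"]-np.array([.4127,-.2163,.1144]); f=d[0]*.9957+d[1]*.0929
print("tilt",np.degrees(np.arctan2(.055+.0,-.168)-np.arctan2(.055+d[2],-.168+f)), "r",np.hypot(.055+d[2],-.168+f))
E
python3 -m inch '{"translation":[[0,-0.15,-0.12],[0,-0.3,-0.24],[0,-0.46,-0.35],[0,-0.62,-0.46],[0,-0.78,-0.56],[0,-0.95,-0.65],[0,-0.95,-0.65],[0,-0.95,-0.65]],"rotation":[[0,0,0],[0,0,0],[0,0,0],[0,0,0],[0,0,0],[0,0,0],[0,0,0],[0,0,0]]}'; python3 tilt.py;  python3 -m inch '{"translation":[[0,0,0],[0,0,0],[0,0,0],[0,0,0],[0,0,0],[0,0,0],[0,0,0],[0,0,0]],"rotation":[[0,0,0],[0,0,0],[0,0,0],[0,0,0],[0,0,0],[0,0,0],[0,0,0],[0,0,0]]}'; python3 tilt.py;python3 - <<'E'
from go import *
p=ctrl.capture("wrist"); cv2.imwrite("pics/w33.png",p["image"])
p=ctrl.capture("scene"); cv2.imwrite("pics/s33.png",cv2.resize(p["image"][130:260,200:360],(738,600),interpolation=cv2.INTER_CUBIC))
E
```

```text
t: 36.32
eef_pos: [0.5008, -0.2075, 0.217]
ee_rot: [-2.321, 2.115, -0.001]
force: [-3.2, 3.6, 0.0]
gripper_width: 0.0291
t 36.32 tcp [ 0.5008 -0.2075  0.217 ] head -84.7 z [ 0.001  0.001 -1.   ] F [-3.2  3.6  0. ] w 0.0291 q [-0.03  0.44  0.56  1.75 -0.27  1.03 -0.85]
tilt 45.13134582735302 r 0.17649611224485443
t: 36.98
eef_pos: [0.5007, -0.2075, 0.2169]
ee_rot: [-2.32, 2.115, -0.001]
force: [-2.7, 3.6, -0.9]
gripper_width: 0.029
t 36.98 tcp [ 0.5007 -0.2075  0.2169] head -84.7 z [ 0.002  0.001 -1.   ] F [-2.7  3.6 -0.9] w 0.029 q [-0.03  0.44  0.56  1.75 -0.27  1.03 -0.85]
tilt 45.06966642876203 r 0.17648863323389424
```

View pics/w33.png

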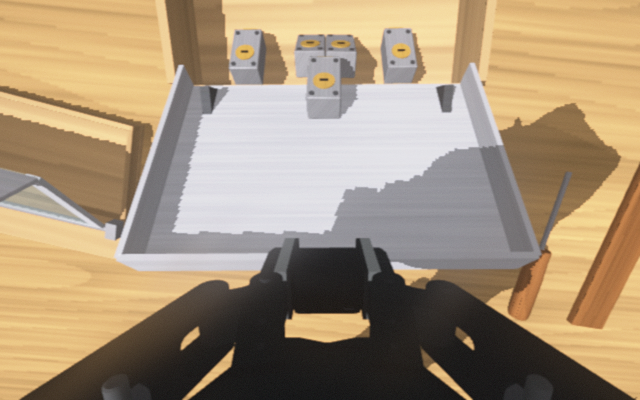

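View pics/s33.png

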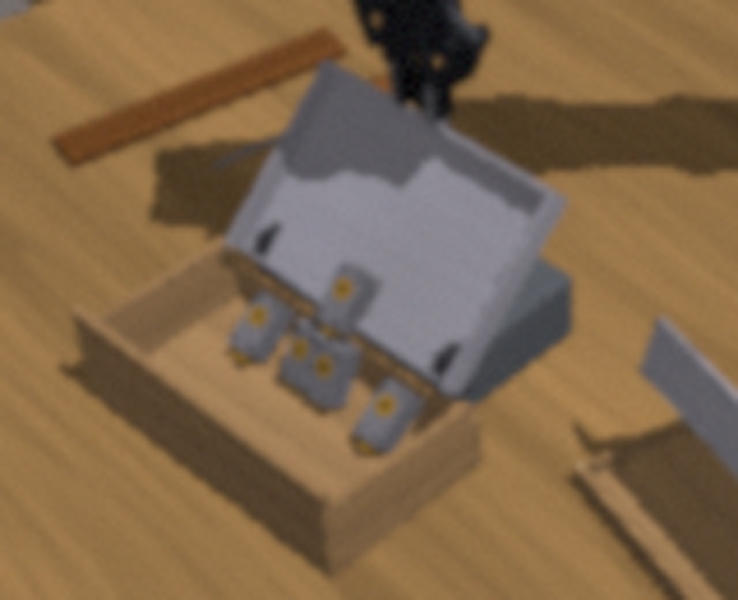

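At 45° four locks are in the box, but the middle one at (322,85) is held at the lip by the pair in front of it. I'll tip a little further, to 52°.

```bash

python3 -m inch '{"translation":[[0,-0.17,-0.08],[0,-0.34,-0.15],[0,-0.5,-0.21],[0,-0.5,-0.21],[0,-0.5,-0.21],[0,-0.5,-0.21]],"rotation":[[0,0,0],[0,0,0],[0,0,0],[0,0,0],[0,0,0],[0,0,0]]}'; python3 tilt.py;python3 - <<'E'
from go import *
p=ctrl.capture("wrist"); cv2.imwrite("pics/w34.png",cv2.resize(p["image"][0:200,140:500],(792,440)))
p=ctrl.capture("scene"); cv2.imwrite("pics/s34.png",cv2.resize(p["image"][170:250,220:320],(750,600),interpolation=cv2.INTER_CUBIC))
E
```

```text
t: 37.58
eef_pos: [0.5206, -0.2056, 0.2253]
ee_rot: [-2.32, 2.115, -0.0]
force: [-3.3, 3.7, 0.5]
gripper_width: 0.0292
t 37.58 tcp [ 0.5206 -0.2056  0.2253] head -84.7 z [ 0.002  0.001 -1.   ] F [-3.3  3.7  0.5] w 0.0292 q [-0.03  0.46  0.56  1.69 -0.27  1.07 -0.86]
tilt 52.112362132606386 r 0.1763160935943814
```

View pics/w34.png

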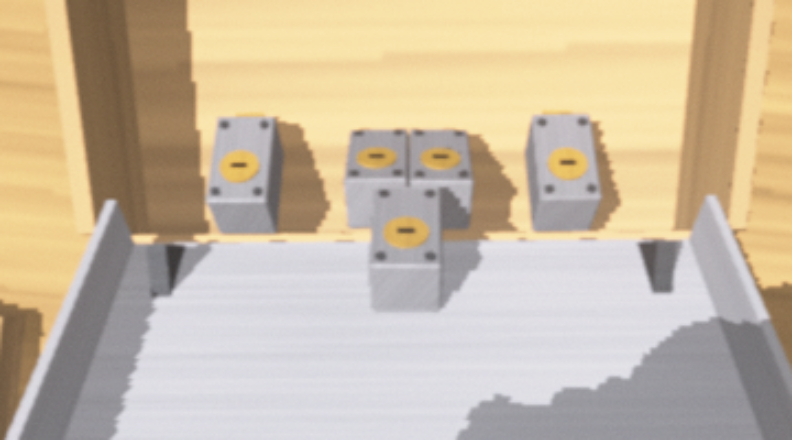

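View pics/s34.png

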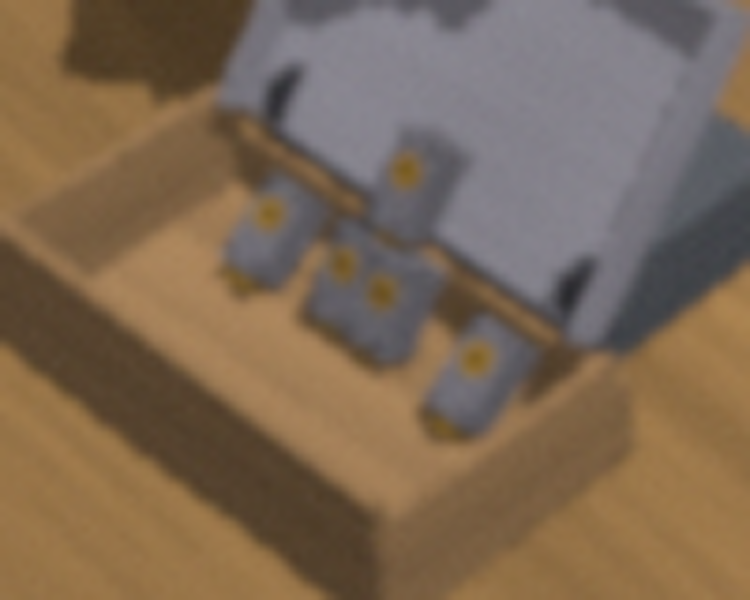

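The middle lock still rests on the tails of the pair. A brisk small shake, 42° to 53°.

```bash

python3 -m inch '{"translation":[[0,0.35,0.15],[0,0.7,0.32],[0,0.3,0.13],[0,-0.06,-0.02],[0,0.35,0.15],[0,0.7,0.32],[0,0.3,0.13],[0,-0.06,-0.02]],"rotation":[[0,0,0],[0,0,0],[0,0,0],[0,0,0],[0,0,0],[0,0,0],[0,0,0],[0,0,0]]}'; python3 tilt.py;python3 - <<'E'
from go import *
p=ctrl.capture("wrist"); cv2.imwrite("pics/w35.png",cv2.resize(p["image"][0:200,140:500],(792,440)))
E
```

```text
t: 38.35
eef_pos: [0.5208, -0.2055, 0.2255]
ee_rot: [-2.32, 2.118, 0.005]
force: [-4.1, 2.4, -8.7]
gripper_width: 0.029
t 38.35 tcp [ 0.5208 -0.2055  0.2255] head -84.8 z [-0.002  0.002 -1.   ] F [-4.1  2.4 -8.7] w 0.029 q [-0.03  0.46  0.56  1.69 -0.27  1.08 -0.87]
tilt 52.20532633697431 r 0.17641716274292543
```

View pics/w35.png

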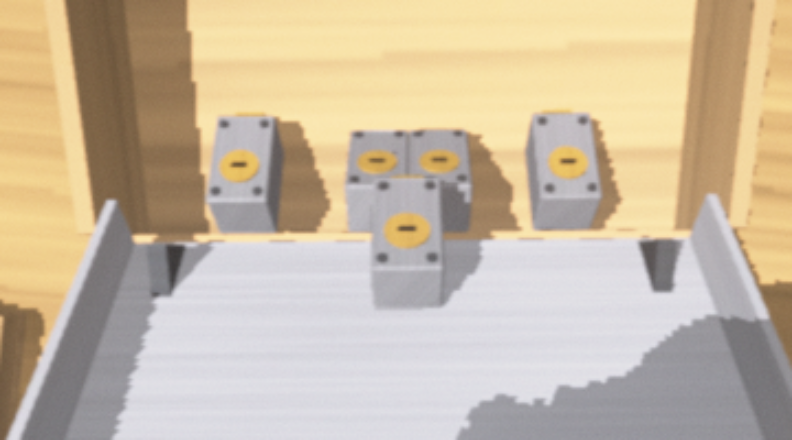

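It crept forward. One more, slightly larger shake.

```bash

python3 -m inch '{"translation":[[0,0.4,0.18],[0,0.8,0.38],[0,1.15,0.62],[0,0.5,0.24],[0,-0.06,-0.02],[0,-0.1,-0.03],[0,-0.06,-0.02],[0,0,0]],"rotation":[[0,0,0],[0,0,0],[0,0,0],[0,0,0],[0,0,0],[0,0,0],[0,0,0],[0,0,0]]}'; python3 tilt.py;python3 -m inch '{"translation":[[0,0.4,0.18],[0,0.8,0.38],[0,0.3,0.13],[0,-0.06,-0.02],[0,0.35,0.15],[0,0.7,0.32],[0,0.3,0.13],[0,-0.06,-0.02]],"rotation":[[0,0,0],[0,0,0],[0,0,0],[0,0,0],[0,0,0],[0,0,0],[0,0,0],[0,0,0]]}'; python3 tilt.py;python3 - <<'E'
from go import *
p=ctrl.capture("wrist"); cv2.imwrite("pics/w36.png",cv2.resize(p["image"][0:200,140:500],(792,440)))
p=ctrl.capture("scene"); cv2.imwrite("pics/s36.png",cv2.resize(p["image"][170:250,220:320],(750,600),interpolation=cv2.INTER_CUBIC))
E
```

```text
t: 39.07
eef_pos: [0.525, -0.2052, 0.2266]
ee_rot: [-2.32, 2.111, -0.007]
force: [2.0, 6.4, 3.0]
gripper_width: 0.029
t 39.07 tcp [ 0.525  -0.2052  0.2266] head -84.6 z [ 0.007  0.001 -1.   ] F [2.  6.4 3. ] w 0.029 q [-0.03  0.46  0.56  1.69 -0.27  1.07 -0.87]
tilt 53.62316519683162 r 0.17609721471672046
t: 39.73
eef_pos: [0.5222, -0.2054, 0.2257]
ee_rot: [-2.32, 2.119, 0.005]
force: [-2.8, 3.6, -9.4]
gripper_width: 0.0291
t 39.73 tcp [ 0.5222 -0.2054  0.2257] head -84.8 z [-0.002  0.002 -1.   ] F [-2.8  3.6 -9.4] w 0.0291 q [-0.03  0.46  0.56  1.68 -0.27  1.08 -0.87]
tilt 52.66440980519001 r 0.17607767066285485
```

View pics/w36.png

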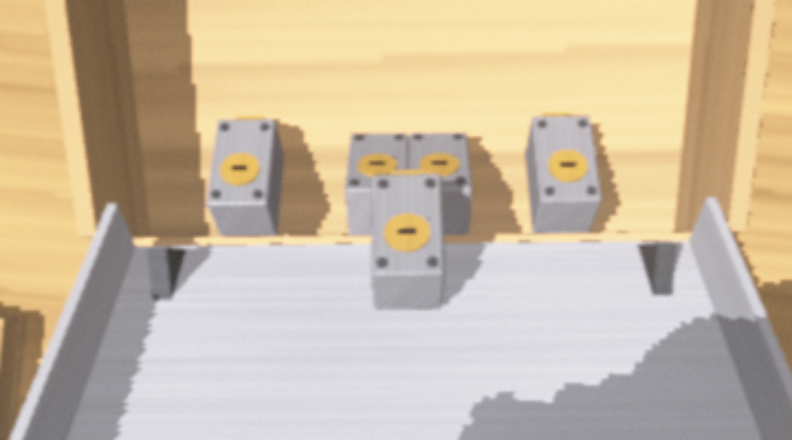

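View pics/s36.png

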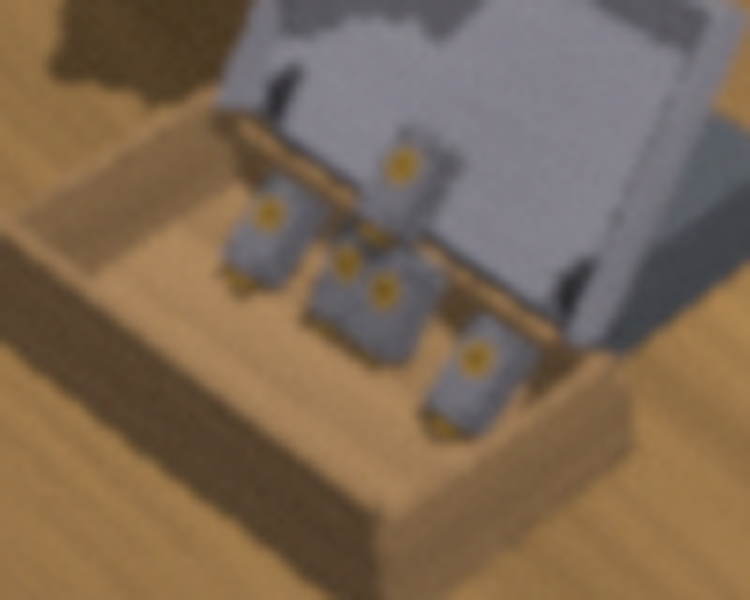

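Its bolt has now ridden up over the pair's tops, so shaking helps. Continue.

```bash

for i in 1; do python3 -m inch '{"translation":[[0,0.4,0.18],[0,0.8,0.38],[0,0.3,0.13],[0,-0.06,-0.02],[0,0.4,0.18],[0,0.8,0.38],[0,0.3,0.13],[0,-0.06,-0.02]],"rotation":[[0,0,0],[0,0,0],[0,0,0],[0,0,0],[0,0,0],[0,0,0],[0,0,0],[0,0,0]]}'; done; python3 -m inch '{"translation":[[0,0.4,0.18],[0,0.8,0.38],[0,0.3,0.13],[0,0,0],[0,0.4,0.18],[0,0.8,0.38],[0,0.3,0.13],[0,0,0]],"rotation":[[0,0,0],[0,0,0],[0,0,0],[0,0,0],[0,0,0],[0,0,0],[0,0,0],[0,0,0]]}'; python3 tilt.py;python3 - <<'E'
from go import *
p=ctrl.capture("wrist"); cv2.imwrite("pics/w37.png",cv2.resize(p["image"][0:200,140:500],(792,440)))
p=ctrl.capture("scene"); cv2.imwrite("pics/s37.png",cv2.resize(p["image"][170:250,220:320],(750,600),interpolation=cv2.INTER_CUBIC))
E
```

```text
t: 40.5
eef_pos: [0.5243, -0.2052, 0.2262]
ee_rot: [2.319, -2.119, -0.006]
force: [-1.9, 3.4, -12.0]
gripper_width: 0.029
t: 41.17
eef_pos: [0.5248, -0.2051, 0.2262]
ee_rot: [-2.32, 2.119, 0.005]
force: [-1.6, 3.1, -12.7]
gripper_width: 0.029
t 41.17 tcp [ 0.5248 -0.2051  0.2262] head -84.8 z [-0.002  0.002 -1.   ] F [ -1.6   3.1 -12.7] w 0.029 q [-0.03  0.46  0.56  1.68 -0.27  1.08 -0.87]
tilt 53.5247639683826 r 0.1757452188474685
```

View pics/w37.png

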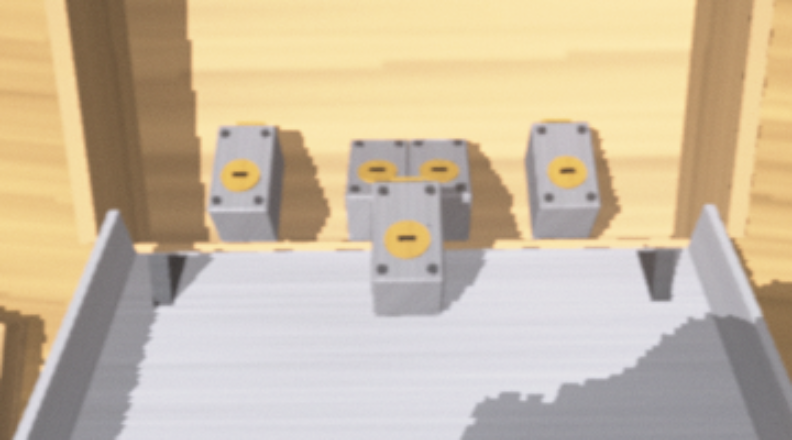

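View pics/s37.png

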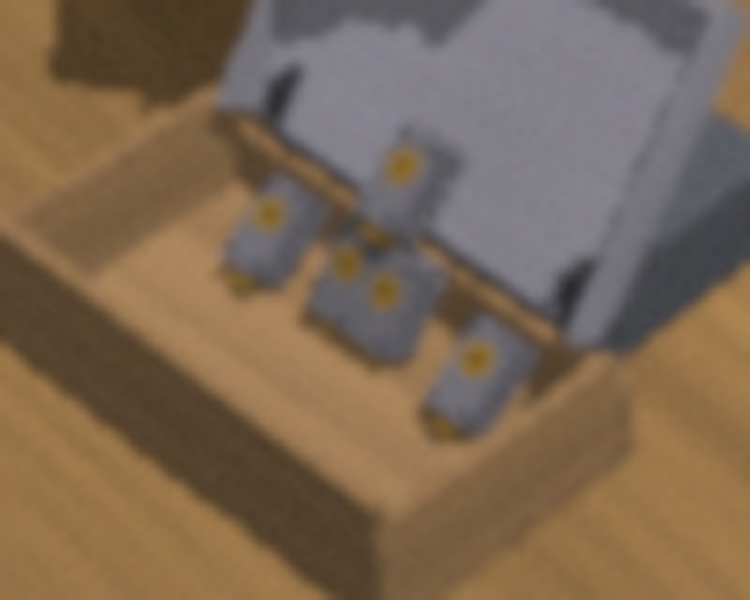

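No further gain. I'll level the pan, move that lock to a free column of the pan and tip again.

```bash

python3 -m inch '{"translation":[[0,0.3,0.12],[0,0.6,0.25],[0,0.93,0.44],[0,1.25,0.66],[0,1.55,0.9],[0,1.83,1.18],[0,2.08,1.47],[0,2.08,1.47]],"rotation":[[0,0,0],[0,0,0],[0,0,0],[0,0,0],[0,0,0],[0,0,0],[0,0,0],[0,0,0]]}'; python3 tilt.py; python3 go.py 0.4127 -0.2163 0.1144
```

```text
t: 41.93
eef_pos: [0.4432, -0.2134, 0.1677]
ee_rot: [-2.319, 2.117, -0.004]
force: [-2.1, 5.8, -0.3]
gripper_width: 0.0292
t 41.93 tcp [ 0.4432 -0.2134  0.1677] head -84.8 z [ 0.003  0.    -1.   ] F [-2.1  5.8 -0.3] w 0.0292 q [ 0.01  0.42  0.56  1.95 -0.29  0.86 -0.76]
tilt 20.122860307549875 r 0.17492674710410464
t 41.93 tcp [ 0.4432 -0.2134  0.1677] head -84.8 z [ 0.003  0.    -1.   ] F [-2.1  5.8 -0.3] w 0.0292 q [ 0.01  0.42  0.56  1.95 -0.29  0.86 -0.76]
[ 0.4127 -0.2163  0.1144] None
trans [0.   0.77 1.33] rot [0. 0. 0.] rows 1.5
```

```bash

python3 -m inch '{"translation":[[0,0.22,0.3],[0,0.4,0.6],[0,0.55,0.85],[0,0.67,1.1],[0,0.75,1.28],[0,0.77,1.33],[0,0.77,1.33]],"rotation":[[0,0,0],[0,0,0],[0,0,0],[0,0,0],[0,0,0],[0,0,0],[0,0,0]]}'; python3 tilt.py; python3 - <<'E'
from go import *
p=ctrl.capture("wrist"); cv2.imwrite("pics/w38.png",p["image"])
p=ctrl.capture("scene"); cv2.imwrite("pics/s38.png",cv2.resize(p["image"][150:250,210:340],(780,600),interpolation=cv2.INTER_CUBIC))
E
```

```text
t: 42.52
eef_pos: [0.4163, -0.2161, 0.1187]
ee_rot: [-2.318, 2.111, -0.011]
force: [-4.0, 13.9, 41.0]
gripper_width: 0.0291
t 42.52 tcp [ 0.4163 -0.2161  0.1187] head -84.7 z [ 0.01  0.   -1.  ] F [-4.  13.9 41. ] w 0.0291 q [ 0.07  0.45  0.51  2.07 -0.34  0.7  -0.67]
tilt 1.7173193359741323 r 0.17474714823508206
```

View pics/s38.png

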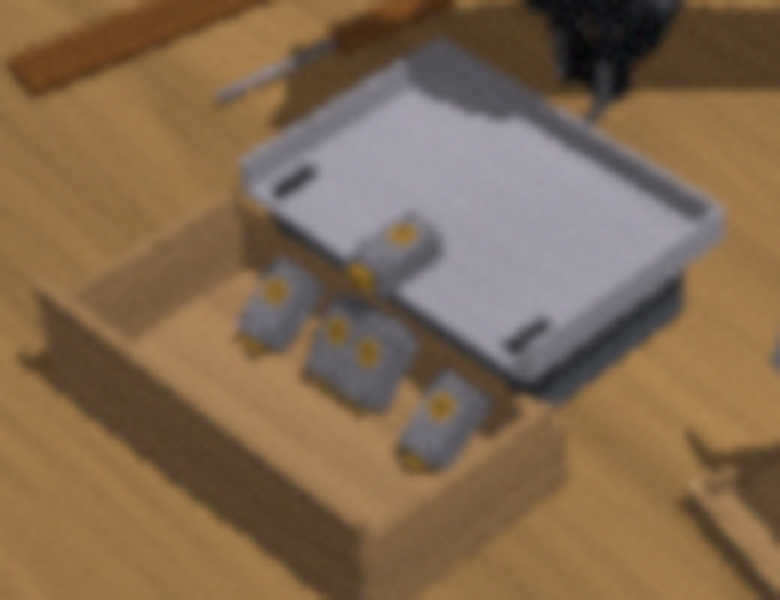

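The pan is back on its stop (41 N reading is the fingers pushing the knob down a little; the pinch slid about 4 mm). The fifth lock rests on the pan floor at the lip. Releasing the knob.

```bash

python3 -m inch '{"translation":[[0,0,-0.1],[0,0,-0.1],[0,0,-0.1],[0,0,-0.5],[0,0,-1.3],[0,0,-2.1],[0,-0.3,-2.7],[0,-1.0,-2.8]],"rotation":[[0,0,0],[0,0,0],[0,0,0],[0,0,0],[0,0,0],[0,0,0],[0,0,0],[0,0,0]]}' 0.1 80; python3 - <<'E'
from go import *
stt()
p=ctrl.capture("wrist"); cv2.imwrite("pics/w39.png",p["image"])
E
```

```text
t: 43.28
eef_pos: [0.4524, -0.2159, 0.2313]
ee_rot: [-2.314, 2.122, -0.011]
force: [0.8, -0.8, 0.1]
gripper_width: 0.0469
t 43.28 tcp [ 0.4524 -0.2159  0.2313] head -85.0 z [ 0.006 -0.003 -1.   ] F [ 0.8 -0.8  0.1] w 0.0469 q [-0.03  0.36  0.6   1.83 -0.23  1.02 -0.83]
```

View pics/w39.png

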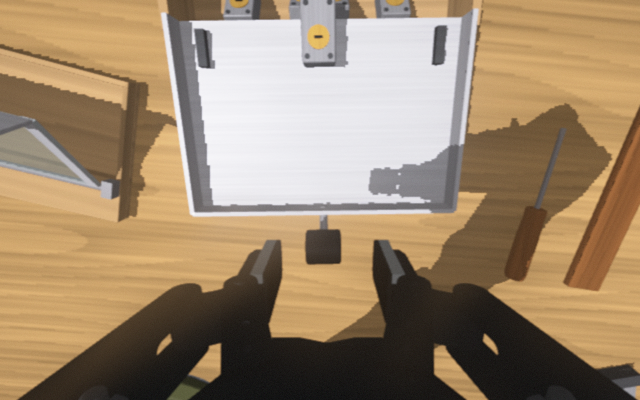

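```bash
python3 - <<'E'
from go import *
p=ctrl.capture("wrist"); stt()
for u,v in [(318,35),(303,64),(336,64),(318,67)]: print(np.round(w2loc(PAN,at_z(p,u,v,.106)),4))
E
python3 go.py P 0.078 0.003 0.20
```

```text
t 43.38 tcp [ 0.4579 -0.2128  0.2282] head -84.6 z [ 0.006 -0.003 -1.   ] F [ 0.1  0.7 -1.3] w 0.0469 q [-0.03  0.36  0.59  1.83 -0.24  1.01 -0.82]
[0.0826 0.0084]
[0.0611 0.0209]
[ 0.0611 -0.0064]
[0.0588 0.0085]
t 43.38 tcp [ 0.4579 -0.2128  0.2282] head -84.6 z [ 0.006 -0.003 -1.   ] F [ 0.1  0.7 -1.3] w 0.0469 q [-0.03  0.36  0.59  1.83 -0.24  1.01 -0.82]
[ 0.5878 -0.1994  0.2   ] -84.67149250528334
trans [-0.03 -3.26  0.72] rot [-0.006 -0.003  0.002] rows 3.2
```

```bash
python3 -m inch '{"translation":[[-0.03,-0.8,0.1],[-0.08,-1.6,0.3],[-0.12,-2.4,0.5],[-0.15,-3.0,0.7],[-0.15,-3.2,0.7],[-0.15,-3.2,0.7]],"rotation":[[0,0,0],[0,0,0],[0,0,0],[0,0,0],[0,0,0],[0,0,0]]}'; python3 - <<'E'
from go import *
stt()
p=ctrl.capture("wrist"); cv2.imwrite("pics/w40.png",p["image"])
E
python3 go.py P 0.078 0.0075 0.092
```

```text
t: 43.88
eef_pos: [0.5813, -0.1947, 0.197]
ee_rot: [2.322, -2.114, -0.001]
force: [-0.3, -0.1, 0.5]
gripper_width: 0.0467
t 43.88 tcp [ 0.5813 -0.1947  0.197 ] head -84.6 z [-0.001 -0.001 -1.   ] F [-0.3 -0.1  0.5] w 0.0467 q [-0.04  0.56  0.54  1.59 -0.32  1.08 -0.9 ]
t 43.93 tcp [ 0.5797 -0.1957  0.1978] head -84.7 z [-0.001 -0.001 -1.   ] F [-0.2 -0.6  0.3] w 0.0471 q [-0.04  0.56  0.54  1.59 -0.31  1.08 -0.9 ]
[ 0.5874 -0.1949  0.092 ] -84.67149250528334
trans [-0.   -0.2   2.65] rot [ 0.002 -0.001 -0.001] rows 2.5
```

View pics/w40.png

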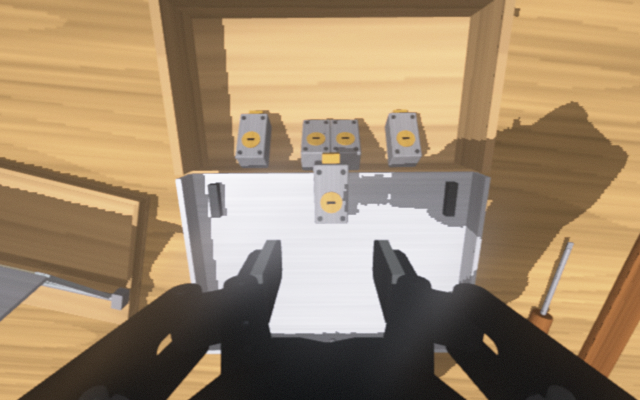

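```bash
python3 - <<'E'
from go import *
p=ctrl.capture("wrist"); stt()
for u,v in [(321,171),(343,169),(321,216),(343,216)]: print(np.round(w2loc(PAN,at_z(p,u,v,.106)),4))
E
python3 go.py P 0.077 0.004 0.092
```

```text
t 43.98 tcp [ 0.5789 -0.1961  0.1985] head -84.8 z [-0.001 -0.001 -1.   ] F [-1.6 -0.8  0.6] w 0.0469 q [-0.04  0.56  0.54  1.59 -0.31  1.08 -0.9 ]
[0.0971 0.0126]
[ 0.0987 -0.0049]
[0.0593 0.0128]
[ 0.0592 -0.0055]
t 43.98 tcp [ 0.5789 -0.1961  0.1985] head -84.8 z [-0.001 -0.001 -1.   ] F [-1.6 -0.8  0.6] w 0.0469 q [-0.04  0.56  0.54  1.59 -0.31  1.08 -0.9 ]
[ 0.5867 -0.1985  0.092 ] -84.67149250528334
trans [ 0.07 -0.19  2.66] rot [ 0.001 -0.001 -0.003] rows 2.6
```

```bash
python3 -m inch '{"translation":[[0.07,-0.15,0.5],[0.07,-0.15,1.3],[0.07,-0.15,2.0],[0.07,-0.15,2.5],[0.07,-0.15,2.68],[0.07,-0.15,2.68]],"rotation":[[0,0,0],[0,0,0],[0,0,0],[0,0,0],[0,0,0],[0,0,0]]}'; python3 - <<'E'
from go import *
stt()
p=ctrl.capture("wrist"); cv2.imwrite("pics/w41.png",p["image"])
E
python3 go.py P 0.076 0.004 0.090
```

```text
t: 44.48
eef_pos: [0.5844, -0.1977, 0.0908]
ee_rot: [2.318, -2.118, -0.003]
force: [0.3, 0.1, 0.1]
gripper_width: 0.0469
t 44.48 tcp [ 0.5844 -0.1977  0.0908] head -84.8 z [-0.003  0.    -1.   ] F [0.3 0.1 0.1] w 0.0469 q [ 0.    0.68  0.48  1.7  -0.39  0.86 -0.83]
t 44.53 tcp [ 0.5854 -0.198   0.0923] head -84.8 z [-0. -0. -1.] F [-0.7  0.5  0.5] w 0.0469 q [ 0.    0.68  0.48  1.7  -0.39  0.86 -0.83]
[ 0.5857 -0.1986  0.09  ] -84.67149250528334
trans [ 0.01 -0.01  0.06] rot [ 0.    -0.    -0.003] rows 0.1
```

View pics/w41.png

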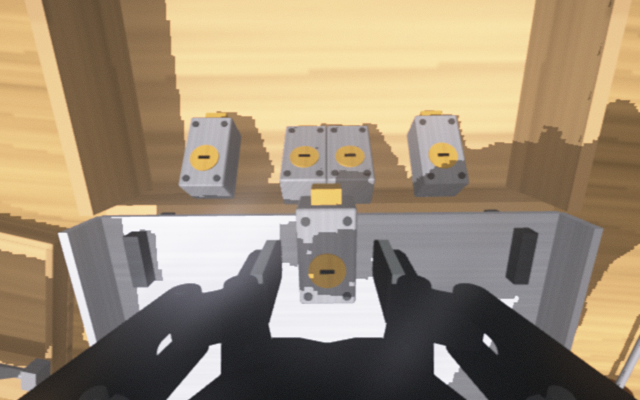

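```bash
python3 - <<'E'
from go import *
p=ctrl.capture("wrist")
for n,(u,v,z) in {"Lrear-left":(180,190,.05),"Lrear-right":(230,195,.05),"pairL":(281,195,.05),"pairR":(373,197,.05),"Rl":(415,193,.05),"Rr":(467,187,.05)}.items(): print(n,[np.round(w2loc(PAN,at_z(p,u,v,zz)),4) for zz in (.045,.06)])
E
python3 -m inch '{"translation":[[0,0,0.05],[0,0,0.05],[0,0,0.05],[0,0,0.05],[0,0,0.05]],"rotation":[[0,0,0],[0,0,0],[0,0,0],[0,0,0],[0,0,0]]}' -1 80; python3 -m inch '{"translation":[[0,0,-0.2],[0,0,-0.5],[0,0,-1],[0,0,-1.5],[0,0,-1.5]],"rotation":[[0,0,0],[0,0,0],[0,0,0],[0,0,0],[0,0,0]]}'; python3 go.py P -0.035 -0.09 0.15
```

```text
Lrear-left [array([0.0983, 0.1013]), array([0.102 , 0.0937])]
Lrear-right [array([0.0949, 0.0688]), array([0.0989, 0.0638])]
pairL [array([0.0948, 0.0352]), array([0.0988, 0.0328])]
pairR [array([ 0.0933, -0.0255]), array([ 0.0974, -0.0231])]
Rl [array([ 0.096, -0.053]), array([ 0.0999, -0.0484])]
Rr [array([ 0.1   , -0.0867]), array([ 0.1036, -0.0794])]
t: 45.0
eef_pos: [0.587, -0.1979, 0.0916]
ee_rot: [-2.32, 2.117, -0.004]
force: [-1.1, -0.7, 6.8]
gripper_width: 0.0259
t: 45.42
eef_pos: [0.5882, -0.1985, 0.1548]
ee_rot: [-2.319, 2.116, -0.01]
force: [1.4, -0.6, -1.0]
gripper_width: 0.026
t 45.42 tcp [ 0.5882 -0.1985  0.1548] head -84.7 z [ 0.007 -0.002 -1.   ] F [ 1.4 -0.6 -1. ] w 0.026 q [-0.02  0.61  0.52  1.63 -0.35  0.99 -0.87]
[ 0.4839 -0.3025  0.15  ] -84.67149250528334
trans [2.35 2.84 0.11] rot [-0.006 -0.003 -0.001] rows 3.5
```

```bash
python3 -m inch '{"translation":[[0.4,0.4,-0.3],[0.8,0.9,-0.3],[1.2,1.4,-0.3],[1.6,1.9,-0.3],[2.0,2.4,-0.2],[2.35,2.8,-0.1],[2.4,2.85,0],[2.4,2.85,0]],"rotation":[[0,0,0],[0,0,0],[0,0,0],[0,0,0],[0,0,0],[0,0,0],[0,0,0],[0,0,0]]}'; python3 go.py P -0.035 -0.093 0.091; python3 - <<'E'
from go import *
p=ctrl.capture("wrist"); cv2.imwrite("pics/w42.png",p["image"])
E
```

```text
t: 46.08
eef_pos: [0.4801, -0.3044, 0.1497]
ee_rot: [2.317, -2.121, -0.001]
force: [0.6, 1.5, -0.7]
gripper_width: 0.0258
t 46.08 tcp [ 0.4801 -0.3044  0.1497] head -84.9 z [-0.001 -0.    -1.   ] F [ 0.6  1.5 -0.7] w 0.0258 q [ 0.19  0.54  0.52  1.77 -0.33  0.91 -0.63]
[ 0.4842 -0.3054  0.091 ] -84.67149250528334
trans [ 0.03 -0.1   1.47] rot [ 0.001 -0.    -0.005] rows 1.4
```

View pics/w42.png

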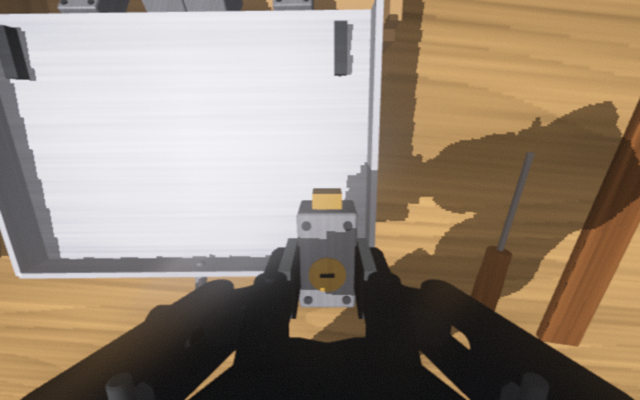

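The dark pieces near the lip at (342,48) look like raised guides at y≈±0.1, which would obstruct this column. The gap at y≈+0.05, between the pair and the left lock, is about 32 mm, so I'll place it there instead.

```bash
python3 go.py P -0.045 0.0505 0.15
```

```text
t 46.13 tcp [ 0.4814 -0.3032  0.1498] head -84.8 z [-0.     0.001 -1.   ] F [ 0.2 -0.2 -0.5] w 0.0262 q [ 0.19  0.55  0.52  1.77 -0.33  0.91 -0.63]
[ 0.4609 -0.1635  0.15  ] -84.67149250528334
trans [-3.52  0.19 -0.  ] rot [-0.     0.001 -0.002] rows 3.4
```

```bash
python3 -m inch '{"translation":[[-0.6,0,0],[-1.2,0.1,0],[-1.8,0.1,0],[-2.4,0.2,0],[-3.0,0.2,0],[-3.5,0.2,0],[-3.52,0.2,0],[-3.52,0.2,0]],"rotation":[[0,0,0],[0,0,0],[0,0,0],[0,0,0],[0,0,0],[0,0,0],[0,0,0],[0,0,0]]}';python3 -m inch '{"translation":[[0,0,0],[0,0,0]],"rotation":[[0,0,0],[0,0,0]]}'; python3 go.py P -0.045 0.0505 0.09
```

```text
t: 46.8
eef_pos: [0.4618, -0.1612, 0.15]
ee_rot: [-2.325, 2.111, 0.0]
force: [0.0, -0.5, -0.3]
gripper_width: 0.0258
t: 46.97
eef_pos: [0.4613, -0.1643, 0.1499]
ee_rot: [2.321, -2.117, 0.002]
force: [-0.3, 0.0, -2.0]
gripper_width: 0.0261
t 46.97 tcp [ 0.4613 -0.1643  0.1499] head -84.7 z [ 0.001 -0.001 -1.   ] F [-0.3  0.  -2. ] w 0.0261 q [-0.09  0.44  0.55  1.97 -0.31  0.81 -0.85]
[ 0.4609 -0.1635  0.09  ] -84.67149250528334
trans [-0.02  0.01  1.5 ] rot [-0.001 -0.001 -0.001] rows 1.4
```

```bash
python3 -m inch '{"translation":[[-0.02,0,0.5],[-0.02,0,1.0],[-0.02,0,1.35],[-0.02,0,1.47],[-0.02,0,1.5]],"rotation":[[0,0,0],[0,0,0],[0,0,0],[0,0,0],[0,0,0]]}'; python3 go.py P -0.045 0.0505 0.09
```

```text
t: 47.38
eef_pos: [0.46, -0.1636, 0.0912]
ee_rot: [-2.318, 2.119, 0.002]
force: [-10.8, 6.3, 39.6]
gripper_width: 0.0259
t 47.38 tcp [ 0.46   -0.1636  0.0912] head -84.9 z [-0.     0.002 -1.   ] F [-10.8   6.3  39.6] w 0.0259 q [-0.04  0.52  0.48  2.04 -0.38  0.67 -0.78]
[ 0.4609 -0.1635  0.09  ] -84.67149250528334
trans [-0.   -0.02  0.03] rot [ 0.     0.002 -0.003] rows 0.0
```

```bash
python3 -m inch '{"translation":[[0,0,-0.05],[0,0,-0.07]],"rotation":[[0,0,0],[0,0,0]]}'; python3 -m inch '{"translation":[[0,0,0],[0,0,0],[0,0,0],[0,0,-0.5],[0,0,-1.5],[0,0,-2.5],[0,0,-3.2],[0,0,-3.2]],"rotation":[[0,0,0],[0,0,0],[0,0,0],[0,0,0],[0,0,0],[0,0,0],[0,0,0],[0,0,0]]}' 0.1;python3 - <<'E'
from go import *
stt()
p=ctrl.capture("wrist"); cv2.imwrite("pics/w43.png",p["image"])
E
python3 go.py 0.4125 -0.2168 0.2
```

```text
t: 47.55
eef_pos: [0.461, -0.1641, 0.0932]
ee_rot: [-2.319, 2.119, -0.002]
force: [0.3, 1.0, -0.6]
gripper_width: 0.0258
t: 48.22
eef_pos: [0.463, -0.1647, 0.2258]
ee_rot: [-2.317, 2.115, -0.012]
force: [1.7, -0.7, -1.4]
gripper_width: 0.0468
t 48.22 tcp [ 0.463  -0.1647  0.2258] head -84.8 z [ 0.008 -0.002 -1.   ] F [ 1.7 -0.7 -1.4] w 0.0468 q [-0.14  0.35  0.6   1.86 -0.23  0.99 -0.92]
t 48.27 tcp [ 0.4622 -0.1638  0.2232] head -84.7 z [ 0.006 -0.001 -1.   ] F [ 0.4  0.3 -0.6] w 0.0467 q [-0.14  0.35  0.6   1.87 -0.23  0.99 -0.92]
[ 0.4125 -0.2168  0.2   ] None
trans [1.21 1.36 0.57] rot [0. 0. 0.] rows 1.8
```

View pics/w43.png

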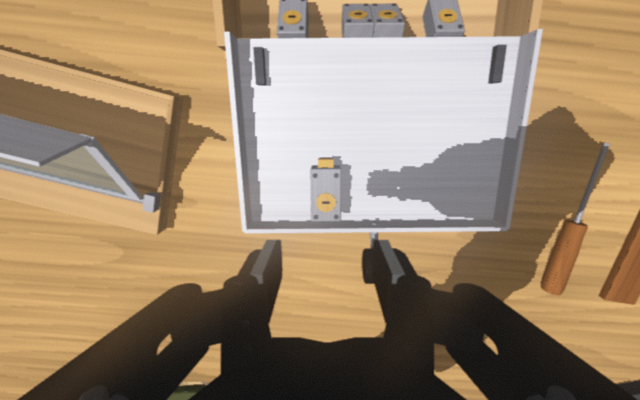

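The lock is at (325,193), in line with the gap at columns 308–342. Back to the knob.

```bash
python3 -m inch '{"translation":[[0.4,0.45,0],[0.8,0.9,0],[1.2,1.35,0],[1.2,1.35,0.6],[1.2,1.35,1.4],[1.2,1.35,2.2],[1.2,1.35,2.6],[1.2,1.35,2.65]],"rotation":[[0,0,0],[0,0,0],[0,0,0],[0,0,0],[0,0,0],[0,0,0],[0,0,0],[0,0,0]]}'; python3 go.py 0.4125 -0.2168 0.114 -84.67;python3 - <<'E'
from go import *
p=ctrl.capture("wrist"); cv2.imwrite("pics/w44.png",p["image"])
E
```

```text
t: 48.93
eef_pos: [0.4088, -0.2144, 0.1108]
ee_rot: [2.319, -2.116, -0.011]
force: [-0.9, 0.3, -0.4]
gripper_width: 0.047
t 48.93 tcp [ 0.4088 -0.2144  0.1108] head -84.8 z [-0.007  0.003 -1.   ] F [-0.9  0.3 -0.4] w 0.047 q [ 0.06  0.46  0.53  2.08 -0.36  0.69 -0.65]
[ 0.4125 -0.2168  0.114 ] -84.67
trans [ 0.07 -0.09 -0.08] rot [ 0.007  0.003 -0.002] rows 0.1
```

View pics/w44.png

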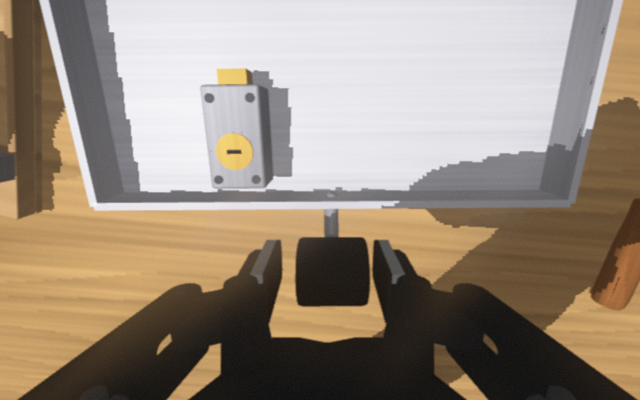

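The knob is between the pads (slightly right, so I shift 2 mm). Pinch and tip again.

```bash
python3 -m inch '{"translation":[[0.06,-0.05,-0.04],[0.06,-0.05,-0.04],[0.06,-0.05,-0.04]],"rotation":[[0,0,0],[0,0,0],[0,0,0]]}';python3 -m inch '{"translation":[[0,0,0],[0,0,0],[0,0,0],[0,0,0],[0,0,0]],"rotation":[[0,0,0],[0,0,0],[0,0,0],[0,0,0],[0,0,0]]}' -1 70; python3 go.py; python3 -m inch '{"translation":[[0,-0.07,-0.18],[0,-0.14,-0.36],[0,-0.22,-0.54],[0,-0.3,-0.71],[0,-0.4,-0.88],[0,-0.5,-1.04],[0,-0.6,-1.2],[0,-0.72,-1.35]],"rotation":[[0,0,0],[0,0,0],[0,0,0],[0,0,0],[0,0,0],[0,0,0],[0,0,0],[0,0,0]]}'; python3 tilt.py
```

```text
t: 49.23
eef_pos: [0.4144, -0.2185, 0.1172]
ee_rot: [-2.321, 2.117, -0.004]
force: [0.3, 0.2, -1.0]
gripper_width: 0.0467
t: 49.65
eef_pos: [0.4138, -0.2162, 0.1172]
ee_rot: [-2.321, 2.113, 0.001]
force: [-1.6, 6.5, 11.3]
gripper_width: 0.0292
t 49.65 tcp [ 0.4138 -0.2162  0.1172] head -84.6 z [ 0.001  0.003 -1.   ] F [-1.6  6.5 11.3] w 0.0292 q [ 0.06  0.46  0.53  2.07 -0.36  0.71 -0.66]
t: 50.32
eef_pos: [0.4417, -0.2134, 0.1698]
ee_rot: [2.323, -2.115, -0.006]
force: [1.6, 4.9, -11.5]
gripper_width: 0.0291
t 50.32 tcp [ 0.4417 -0.2134  0.1698] head -84.6 z [-0.003  0.002 -1.   ] F [  1.6   4.9 -11.5] w 0.0291 q [-0.01  0.42  0.58  1.94 -0.3   0.87 -0.75]
tilt 20.37321920031188 r 0.1773993958899006
```

```bash
sed -i 's/\[.4127,-.2163,.1144\]/[.4138,-.2162,.1172]/' tilt.py; python3 -m inch '{"translation":[[0,-0.5,-0.55],[0,-1.0,-0.93],[0,-1.4,-1.18],[0,-1.6,-1.28],[0,-1.6,-1.28],[0,-1.6,-1.28],[0,-1.6,-1.28],[0,-1.6,-1.28]],"rotation":[[0,0,0],[0,0,0],[0,0,0],[0,0,0],[0,0,0],[0,0,0],[0,0,0],[0,0,0]]}'; python3 tilt.py; python3 - <<'E'
from go import *
p=ctrl.capture("wrist"); cv2.imwrite("pics/w45.png",p["image"])
p=ctrl.capture("scene"); cv2.imwrite("pics/s45.png",cv2.resize(p["image"][170:250,220:320],(750,600),interpolation=cv2.INTER_CUBIC))
E
```

```text
t: 50.98
eef_pos: [0.5058, -0.207, 0.2217]
ee_rot: [-2.322, 2.114, 0.005]
force: [-0.3, 6.8, -0.5]
gripper_width: 0.029
t 50.98 tcp [ 0.5058 -0.207   0.2217] head -84.6 z [-0.001  0.003 -1.   ] F [-0.3  6.8 -0.5] w 0.029 q [-0.05  0.44  0.59  1.73 -0.28  1.06 -0.84]
tilt 46.53631825330413 r 0.17645207729599388
```

View pics/w45.png

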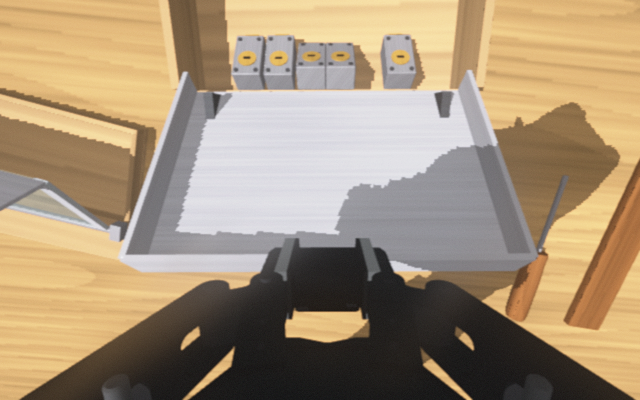

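View pics/s45.png

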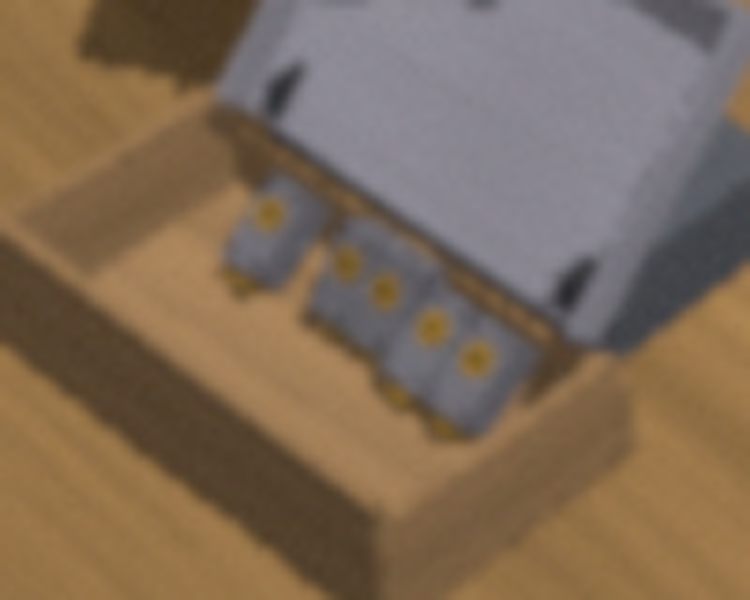

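All five locks are in the box, at columns 248, 280, 312, 341 and 400, and the pan is empty. Levelling it.

```bash
python3 -m inch '{"translation":[[0,0.2,0.1],[0,0.43,0.24],[0,0.74,0.46],[0,1.05,0.7],[0,1.33,0.97],[0,1.58,1.27],[0,1.8,1.58],[0,1.8,1.58]],"rotation":[[0,0,0],[0,0,0],[0,0,0],[0,0,0],[0,0,0],[0,0,0],[0,0,0],[0,0,0]]}'; python3 tilt.py; python3 go.py 0.4138 -0.2162 0.1172
```

```text
t: 51.75
eef_pos: [0.4325, -0.2144, 0.1577]
ee_rot: [-2.32, 2.117, 0.004]
force: [-3.3, 7.3, 3.6]
gripper_width: 0.0287
t 51.75 tcp [ 0.4325 -0.2144  0.1577] head -84.8 z [-0.001  0.003 -1.   ] F [-3.3  7.3  3.6] w 0.0287 q [ 0.01  0.42  0.57  1.98 -0.31  0.83 -0.73]
tilt 14.501732059290392 r 0.17712012252684262
t 51.75 tcp [ 0.4325 -0.2144  0.1577] head -84.8 z [-0.001  0.003 -1.   ] F [-3.3  7.3  3.6] w 0.0287 q [ 0.01  0.42  0.57  1.98 -0.31  0.83 -0.73]
[ 0.4138 -0.2162  0.1172] None
trans [0.01 0.47 1.01] rot [0. 0. 0.] rows 1.1
```

```bash
python3 -m inch '{"translation":[[0,0.15,0.25],[0,0.27,0.5],[0,0.38,0.75],[0,0.45,0.93],[0,0.47,1.01],[0,0.47,1.03],[0,0.47,1.03]],"rotation":[[0,0,0],[0,0,0],[0,0,0],[0,0,0],[0,0,0],[0,0,0],[0,0,0]]}'; python3 tilt.py
```

```text
t: 52.33
eef_pos: [0.4138, -0.2162, 0.1187]
ee_rot: [-2.32, 2.116, 0.006]
force: [-11.3, 10.0, 24.2]
gripper_width: 0.0294
t 52.33 tcp [ 0.4138 -0.2162  0.1187] head -84.7 z [-0.001  0.004 -1.   ] F [-11.3  10.   24.2] w 0.0294 q [ 0.06  0.46  0.54  2.06 -0.35  0.72 -0.66]
tilt 0.46524361133170866 r 0.177207898354105
```

```bash
python3 -m inch '{"translation":[[0,0,0],[0,0,0],[0,0,0],[0,0,-0.3],[0,0,-1.0],[0,0,-1.8],[0,0,-2.5],[0,0.2,-3]],"rotation":[[0,0,0],[0,0,0],[0,0,0],[0,0,0],[0,0,0],[0,0,0],[0,0,0],[0,0,0]]}' 0.3;python3 -m inch '{"translation":[[0,0,-0.5],[0,0,-1],[0,0,-1],[0,0,-1],[0,0,-1],[0,0,-1],[0,0,-1],[0,0,-1]],"rotation":[[0,0,0],[0,0,0],[0,0,0],[0,0,0],[0,0,0],[0,0,0],[0,0,0],[0,0,0]]}'; python3 - <<'E'
from go import *
stt()
p=ctrl.capture("wrist"); cv2.imwrite("pics/w46.png",p["image"])
p=ctrl.capture("scene"); cv2.imwrite("pics/s46.png",p["image"]);cv2.imwrite("pics/s46z.png",cv2.resize(p["image"][140:340,210:510],(800,533),interpolation=cv2.INTER_CUBIC))
t=ctrl.capture("top"); cv2.imwrite("pics/t46.png",t["image"])
for th,ref in {"glue":(179.8,188.1),"driver":(467.8,232.2),"tape":(162.9,231.5),"slat":(500,221.6)}.items():
  for d in ctrl.search_frame(th,t)[:1]:
    e=d["extent"]; print(th,round(d["score"],2),round(e[0]*640,1),round(e[1]*400,1),"was",ref)
E
```

```text
t: 53.0
eef_pos: [0.4093, -0.2194, 0.2395]
ee_rot: [-2.321, 2.117, -0.006]
force: [0.8, -0.0, 0.6]
gripper_width: 0.0554
t: 53.67
eef_pos: [0.4072, -0.2184, 0.2762]
ee_rot: [2.32, -2.117, -0.002]
force: [0.0, 0.1, -0.2]
gripper_width: 0.0557
t 53.67 tcp [ 0.4072 -0.2184  0.2762] head -84.8 z [-0.001  0.    -1.   ] F [ 0.   0.1 -0.2] w 0.0557 q [-0.07  0.25  0.65  1.84 -0.17  1.11 -0.83]
glue 0.68 179.2 189.2 was (179.8, 188.1)
driver 0.45 468.5 243.6 was (467.8, 232.2)
tape 0.82 163.3 230.2 was (162.9, 231.5)
slat 0.56 499.8 222.0 was (500, 221.6)
```

View pics/w46.png

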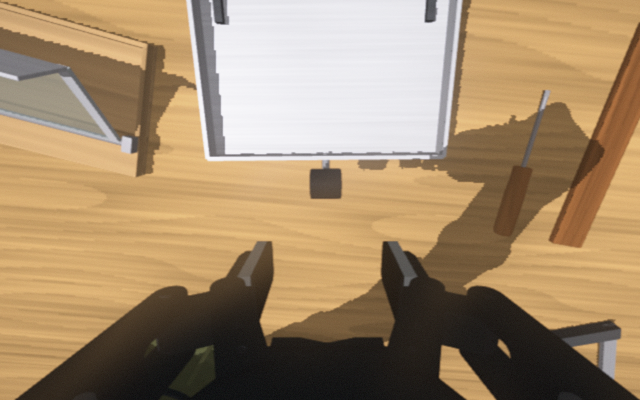

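View pics/s46z.png

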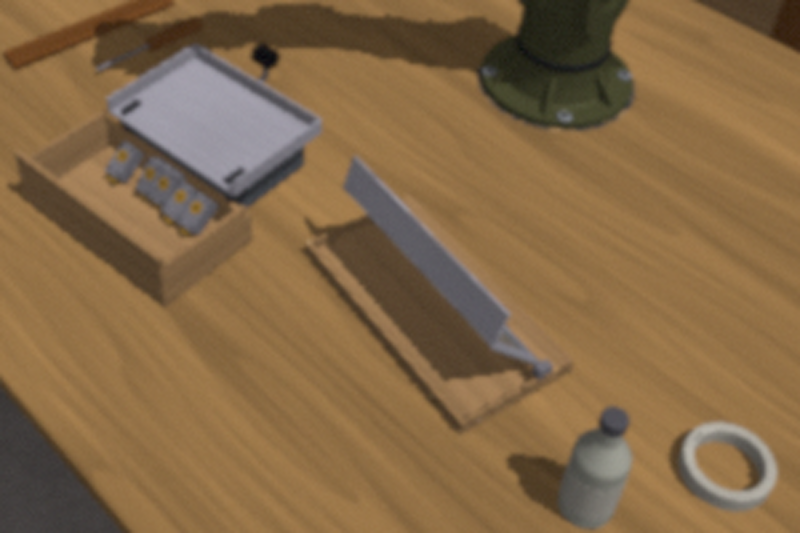

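View pics/t46.png

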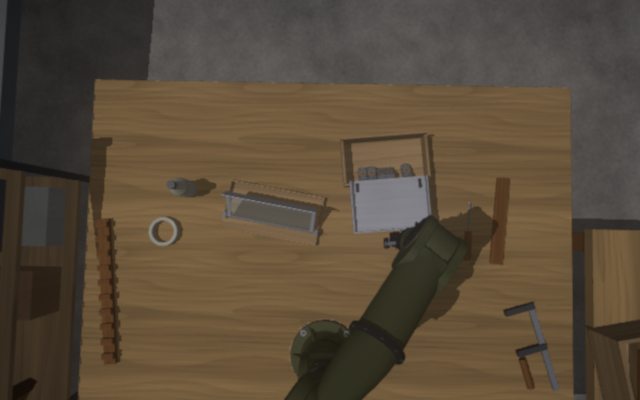

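All five locks are in the box. The pan is empty and looks level, the flap is shut over an empty tray, and the glue, tape and slat are where they were. The screwdriver reads 11 rows lower, but its blade shows at the same place, (470,203), and its handle is partly in the arm's shadow. Handing in.

```bash
python3 - <<'E'
from go import *
p=ctrl.capture("wrist")
print("knob pred level",np.round(proj(p,list(loc2w(PAN,-.098,0))+[.135]),1)," seen about (326,183)")
print(ctrl.sign_off())
E
```

```text
knob pred level [328.1 183.6]  seen about (326,183)
the job is handed in; nothing more can be done
None
```

All five locks are in the plywood box, the pan is back level and the job is handed in, at about 54 s of the 210 s allowed.

- **Fetching:** I held the flap open with the hand's body for each reach. Lock C had been knocked against lock B, leaving about 6 mm between them, so I lifted that pair together. All five were in the pan before I tipped it.
- **First tip:** At 45° four locks slid into the box, but the fifth stuck on the pair's tails at the lip. Tipping to about 53° and shaking the pan did not free it. I levelled the pan, moved that lock to a free column and tipped again.
- **Second tip:** At about 46.5° the fifth lock slid in. The highest tilt I read was 53.6°, between moves; I took no reading during the shakes.

**Last checks:**
- **Locks and tray:** The pictures show five locks in the box, the pan empty and the flap shut over an empty tray.
- **Pan:** The knob sits within about 2 pixels of where a level pan puts it.
- **Glue, tape and slat:** They are within 1–2 pixels of their first positions.
- **Screwdriver:** The detector put it 11 rows off. By eye its blade is in its original place, and the handle was partly in the arm's shadow, so I take this as a detection error.
- **Forces:** The wrist reading reached about 41 N, while the fingers pushed the knob onto the pan's stop. It was 40 N as a held lock touched the pan floor, and 20–25 N when a finger met the tray rim. I took all of these as finger or held-lock contacts, not the gripper's body.

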